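# Load a clip strip into the bench bag-clipping machine

### The job

Load the strip of clips that fits (long and narrow) into the open channel of the clipping machine: push the spring follower back with the strip's end until the strip drops flat behind the nose sill, then slide the steel cover rail fully shut over it. Feel your way gently, never forcing the strip, since the channel does not sit exactly where the machine's pose suggests, and leave the other things where they are.

Things in the scene. Friction and masses are not known exactly. Their poses are not given: they have to be found in the camera images.
- strip: The strip to load: a straight stick of U-shaped aluminium clips stuck together, a plain bar 110 long (its y axis) x 14 wide (x) x 28 tall (z) mm, about 90 g, standing on the table on its long 14 mm face. Both ends are alike. Origin: centre of the underside.
- stub: A used-up remnant of the same strip, 45 long x 14 x 28 mm: too short, leave it. Origin: centre of the underside, y along its length. The three sticks lie in a loose row on the robot's right; which lies where varies.
- wide_strip: A strip for another machine, 110 long x 30 wide x 28 mm tall: too wide for the channel, leave it. Origin: centre of the underside, y along its length.
- machine: Bench clipping machine, fixed: grey base plate 150 (x) x 420 (y) x 24 mm, reaching from y = -230 to +190 mm. At its -y end the clipping head (110 x 75 mm, 174 mm tall, top knob to 194 mm, crank on the +x side), then the low open channel along y, then the cover rail on two runners. Origin: on the table, in the channel's nominal middle plane. All heights are above the table.
- seat (a point): NOMINAL middle of the channel floor (36 mm high) where the strip's underside centre ends; axes as the machine's. Channel: open on top, two walls to 50 mm high, 5 mm thick, 17 mm apart (1.5 mm play each side), no chamfers. Channel, sill and follower are clamped together off nominal by a fixed UNMEASURED shift, up to 6 mm either way in x and 3 mm in y, not turned: find it by feel or sight.
- nose (a point): NOMINAL top edge of the sill's inner (+y) face, 55 mm to -y of the seat. The sill crosses the channel at its nose, 10 mm long in y, top 44 mm high. A strip held with its underside at 45 to 48 mm is already between the walls, just over the sill. More than 35 N of the strip against any part of the machine bends the clips.
- follower_face (a point): NOMINAL middle of the brass spring follower's face at rest, 95 mm to +y of the sill's inner face. Follower: 37.5 to 60.5 mm high in the channel; slides to +y at most 21 mm, then stops hard; pushes back 3 N at first, plus 0.25 N per mm. So the 110 mm strip, its +y end on the follower, goes down behind the sill once the follower is pushed more than 15 and less than 21 mm.
- cover_tab (a point): Middle of the top of the black grip tab on the steel cover rail. Tab 40 (machine x) x 12 (y) x 30 mm tall, its top 102 mm high, standing on the cover plate (86 wide, 120 long, 6 mm thick, underside at 66 mm, top at 72 mm). The plate's front (-y) edge is 25 mm to -y of the tab's middle; to +y of the tab the plate is bare.
- cover (a joint): Travel of the cover rail in m: 0 = fully back (channel open), 0.09 = fully shut, hard stops at both ends. It moves along the machine's -y direction over the strip with about 3 N of friction and stays where it is left. It clears a strip lying on the channel floor by 2 mm and is blocked by one that is still up on the sill.
- dishes_a: Tall nested stack of grey meal dishes, 116 x 90 x 88 mm. A bystander: leave it. Origin: centre of the underside.
- dishes_b: Low nested stack of grey meal dishes, 116 x 90 x 46 mm. A bystander: leave it. Origin: centre of the underside.
- dishes_c: Nested stack of grey meal dishes, 116 x 90 x 60 mm. A bystander: leave it. Origin: centre of the underside.
- sanitiser: White pump-less sanitiser bottle, 64 mm across, 180 mm tall. A bystander: leave it. Origin: centre of the underside.
- spatula: Kitchen spatula lying flat. A bystander: leave it. Origin: centre of the underside.
- cup: Steel cup, 76 mm across, 90 mm tall. A bystander: leave it. Origin: centre of the underside.
- tape_roll: Cardboard tape core lying flat, 90 mm across, 25 mm tall. A bystander: leave it. Origin: centre of the underside.
Things that resemble listed ones, but are neither listed nor needed, are in the scene too. Leave any turquoise look-alike of the strip alone.

How it is judged:
By the outcome, as a careful person would: the job done as asked, in the order asked, and still so for the second after the job is handed in, with the robot touching nothing.
It also fails if it takes over 69 s, if anything falls off the work surface, if the arm or the gripper's body presses on something with over 40 N, if the wrist force passes 120 N, or if a joint passes its speed limit or range.

### The arm

A 6-joint arm with a two-finger parallel gripper is mounted at the origin on the work surface. World frame = base frame: x ahead of the robot, y to its left, z up, the work surface at z = 0. Lengths are in mm, angles in rad, forces in N, time in s.
With the tool pointing down it reaches from about 300 to 750 mm from the base axis. Payload 8.5 kg.
Tool frame: the origin (TCP) lies at the very end of the fingers, on their centre line; the grasp point (between the pads) lies 19 mm behind it (env.grip_depth is the distance from the TCP to the grasp point, in mm); z points along the fingers, x is the direction in which the jaws open and shut, and the axes are right-handed (so a half turn about z gives the same grasp; the last joint's range is limited). The gripper opens to 85 mm and grips with 20 to 120 N. Pads are 22 mm wide; open, the fingers measure 114 mm over their backs; the gripper's body (76 mm by 85 mm) begins 54 mm behind the grasp point. The pads swing forward as they close: fully open they stand 13 mm farther back than shut.
Start: joints at [0.924, 0.381, 1.297, -0, 1.464, -0.215], TCP at [230.168, 499.503, 231.322] pointing down, gripper open.
Joint ranges: [-3.11, 3.11], [-0.89, 2.33], [0.22, 2.48], [-1.42, 4.56], [0.17, 2.85], [-2.88, 2.88]. Speed limits (rad/s): [2.39, 2.39, 3.14, 3.14, 3.14, 3.14].

### API

Orientations are given as a unit quaternion [w, x, y, z].
In Python, from bench import env gives the robot as it stands.
- The arm moves only by the tool carry_out, never from a script. Its argument "plan" is a list of rows, each an object with "travel": the shift along the world's x, y, z in mm, a list of three; "dr": the turn, a rotation vector about the world's x, y, z in degrees, a list of three. In form: [{"travel": [x, y, z], "dr": [rx, ry, rz]}, ...]. A call has 1 to 10 rows; each row is the pose to reach, as a shift and turn from the pose commanded when the call began; what a row does not reach only later rows make up. A row lasts 1/10 s, in which the tool goes at most 50 mm and 8.59 degrees, less where a joint would pass 70% of its speed; a pose out of reach is approached as far as the arm can. A call with a gripper value outside its range is refused whole. "hand" is the opening, from 0 (shut) to 1 (fully open), set as the call begins (left out, the last holds). The fingers move at their own pace and stop on an object; "force" is the grip in N (left out, the last holds). Time passes only in rows, so rows that repeat a pose let the fingers close. It gives the time, the measured TCP pose, the force and the opening at its end, in the units of the state.
- env.state(): the state, without advancing time (a new reading comes with each control period).
- env.camera(name): name is "side" or "top" or "wrist"; returns a dict with "image" (480x640x3 uint8, red, green, blue), "fx", "fy", "cx", "cy" (pixels), "D" ([k1, k2, p1, p2, k3] as OpenCV has them; the pictures are not rectified), "view" (4x4, takes a point from world to camera coordinates); the wrist camera has in their place "mount" (4x4, takes a point from camera to tool coordinates, whose origin is the TCP and whose axes are the tool frame's). Camera axes: x right, y up, looking along -z (the intrinsics and any distortion apply to the point x, -y, -z); pixel columns grow to the right and rows downward; lengths in mm; the calibration is good to about 2 mm. A picture is of the moment at which its call begins: read the wrist's pose just before it. There is no depth.
- env.job_done(): hands the job in, once; it reports no verdict.
Trained networks look in a picture, given as the dict that the camera call returned (one of the last four; its "shot" number tells which), for a name from the list of things; names that differ only in an ending like _2 or _b are one class to them, and where a whole thing is asked for, a point or a joint stands for the part that bears it (a point fixed in the world has none). Each returns a list of dicts, best first, with "conf" (0 to 1); they miss things now and then, are a little off and sometimes report something else, mostly with a low value. They report only what shows in the picture. A call takes as long as a camera call. They do not tell look-alikes from the thing itself.
- env.spot_in(picture, thing): "centre" ([x, y, z] in mm, in world coordinates, good to about 4 mm: the middle of the surface that is visible of it).
- env.pinpoint(picture, thing): "centre" ([x, y, z] in mm, in world coordinates, good to about 4 mm: a listed point, or the origin of a listed thing).
The state is a dict: "clock": time; "joint_pos": joint angles; "qvel": joint speeds; "tau": joint torques, N m; "eef_pos": TCP position; "eef_rot": TCP orientation; "contact_force": force on the tool from outside, world axes, zero at the start; "ft_torque": the same for the moment, N m; "width": finger opening in mm.
Only numpy, scipy, OpenCV 4.12 (cv2) and the standard library are available. Lean on these libraries where they do the work, as an engineer would, in place of code of your own. Each camera call takes 0.05 s, during which the arm holds its last target.

## Working session

There is one attempt and no reset: what is moved stays moved. The work goes in short steps, Python scripts to look and compute and a tool call to move; the robot and the scene stay as the last step left them, time stands still between calls to the robot, and variables do not carry over. Pictures are saved under pics/ and viewed, and the job is handed in when it is done.

Besides the shell and the picture viewer there is one more tool, called after "Emit:" as a command line: name --argument value ..., lists and objects as JSON in quotes. carry_out: Moves the arm, as the interface text tells. Its arguments: {"type":"object","properties":{"plan":{"type":"array","items":{"type":"object","properties":{"travel":{"type":"array","items":{"type":"number"}},"dr":{"type":"array","items":{"type":"number"}}}}},"hand":{"type":"number"},"force":{"type":"number"}},"required":["plan"]}

```bash
mkdir -p pics; ls; cat > h.py <<'E'
import numpy as np, cv2
from bench import env
def save(p,name): cv2.imwrite('pics/'+name+'.png',cv2.cvtColor(p['image'],cv2.COLOR_RGB2BGR))
def K(p): return np.array([[p['fx'],0,p['cx']],[0,p['fy'],p['cy']],[0,0,1.]])
def view(p):
    return np.array(p['view'])
def proj(p,pts,V=None):
    V=view(p) if V is None else V
    q=(V[:3,:3]@np.array(pts,float).T).T+V[:3,3]
    q=q*[1,-1,-1]
    return cv2.projectPoints(q.reshape(-1,1,3),np.zeros(3),np.zeros(3),K(p),np.array(p['D'],float))[0].reshape(-1,2)
def unproj(p,uv,z,V=None):
    V=view(p) if V is None else V
    n=cv2.undistortPoints(np.array(uv,float).reshape(-1,1,2),K(p),np.array(p['D'],float)).reshape(-1,2)
    out=[]
    c=-V[:3,:3].T@V[:3,3]
    for a in n:
        d=V[:3,:3].T@np.array([a[0],-a[1],-1.])
        out.append(c+d*(z-c[2])/d[2])
    return np.array(out)
def wristV(p,s):
    from scipy.spatial.transform import Rotation as R
    w,x,y,z=s['eef_rot']; T=np.eye(4);T[:3,:3]=R.from_quat([x,y,z,w]).as_matrix();T[:3,3]=s['eef_pos']
    return np.linalg.inv(T@np.array(p['mount']))
E
python3 - <<'E'
from h import *
np.set_printoptions(precision=1,suppress=True)
s=env.state();print(s)
t=env.camera('top');save(t,'top0')
for n in ['strip','wide_strip','stub','machine','cover_tab','cover']:
  for f in (env.spot_in,env.pinpoint):
    try: print(n,f.__name__,[(np.array(d['centre']).round(1).tolist(),round(d['conf'],2)) for d in f(t,n)])
    except Exception as e: print(n,f.__name__,e)
for n in ['seat','nose','follower_face']: print(n,[(np.array(d['centre']).round(1).tolist(),round(d['conf'],2)) for d in env.pinpoint(t,n)])
sd=env.camera('side');save(sd,'side0')
for n in ['strip','machine','cover_tab','seat','nose','follower_face']: print(n,[(np.array(d['centre']).round(1).tolist(),round(d['conf'],2)) for d in env.pinpoint(sd,n)])
E
```

```text
pics
{'clock': 0.0, 'joint_pos': array([ 0.9,  0.4,  1.3, -0. ,  1.5, -0.2]), 'qvel': array([ 0., -0., -0., -0., -0.,  0.]), 'tau': array([ -0. , -44.8, -23.1,  -0. ,   0. ,   0. ]), 'eef_pos': array([230. , 499.3, 230.7]), 'eef_rot': array([ 0. ,  0.8,  0.5, -0. ]), 'contact_force': array([ 0.1,  0.2, -0.2]), 'ft_torque': array([-0.,  0., -0.]), 'width': 85.45767396476288}
strip call [([728.7, -319.5, 26.7], 0.69), ([275.8, -209.6, 29.7], 0.67), ([295.3, -537.4, 29.4], 0.59), ([517.9, -317.1, 32.6], 0.48)]
strip call [([519.5, -317.4, 3.2], 0.73), ([727.5, -316.8, -0.5], 0.68), ([279.2, -213.5, 0.1], 0.65), ([296.2, -538.3, -0.4], 0.63)]
wide_strip call [([419.3, -302.2, 30.8], 0.6)]
wide_strip call [([417.9, -299.8, 1.3], 0.65)]
stub call [([430.7, -139.2, 27.2], 0.69), ([602.2, -266.6, 27.2], 0.56)]
stub call [([609.4, -269.6, -2.3], 0.46)]
machine call [([566.6, 51.3, 32.8], 0.63)]
machine call [([574.7, 83.1, 6.1], 0.55)]
cover_tab call [([575.3, 173.2, 74.1], 0.61)]
cover_tab call [([577.2, 139.2, 99.2], 0.74)]
cover call [([576.6, 178.8, 72.1], 0.59)]
cover call it knows: cover_tab, cup, dishes, follower_face, machine, nose, sanitiser, seat, spatula, strip, stub, tape_roll, wide_strip
seat [([573.2, 40.7, 33.4], 0.56)]
nose [([580.2, -7.9, 44.2], 0.56)]
follower_face [([572.6, 87.7, 44.7], 0.98)]
strip [([297.5, -539.8, -1.5], 0.96), ([727.5, -315.0, 2.5], 0.86), ([279.1, -207.2, 5.6], 0.69), ([519.7, -316.5, 0.0], 0.58)]
machine [([578.3, 80.9, 0.7], 0.77)]
cover_tab [([577.9, 138.5, 106.5], 0.77)]
seat [([574.0, 45.4, 33.3], 0.8)]
nose [([572.0, -6.8, 41.9], 0.93)]
follower_face [([570.0, 86.0, 50.8], 0.98), ([322.6, -396.0, -3.3], 0.56), ([518.2, -316.8, -3.4], 0.31)]
```

View pics/top0.png

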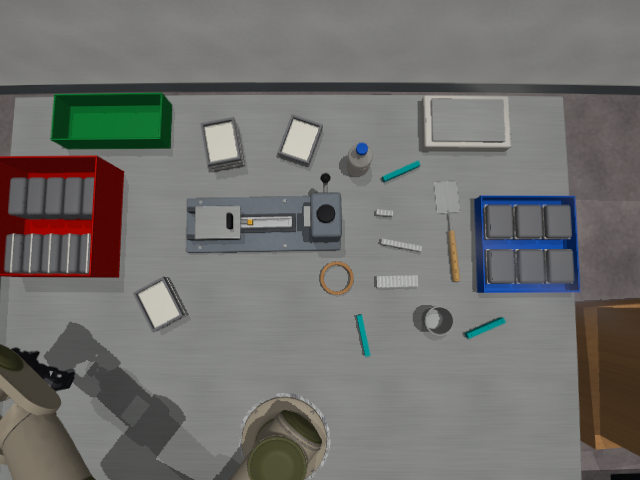

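View pics/side0.png

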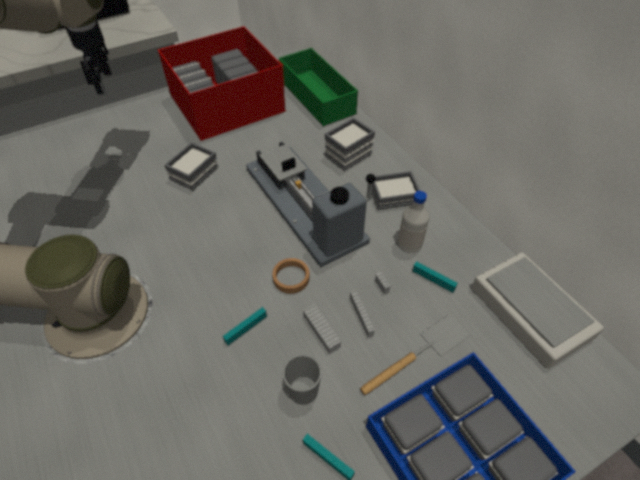

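```bash
python3 - <<'E'
from h import *
np.set_printoptions(precision=1,suppress=True)
im=cv2.imread('pics/top0.png')
cv2.imwrite('pics/crop_s.png',cv2.resize(im[195:300,350:480],None,fx=6,fy=5.7,interpolation=cv2.INTER_CUBIC))
cv2.imwrite('pics/crop_m.png',cv2.resize(im[180:265,180:350],None,fx=4.7,fy=4.7,interpolation=cv2.INTER_CUBIC))
t=env.camera('top')
g=im.astype(int);m=(g.min(2)>165).astype(np.uint8);
n,l,st,c=cv2.connectedComponentsWithStats(m[195:300,360:430].copy())
for i in range(1,n):
  if st[i,4]>20:
    ys,xs=np.nonzero(l==i);r=cv2.minAreaRect(np.c_[xs+360,ys+195].astype(np.float32));print(st[i],r)
    b=cv2.boxPoints(r);W=unproj(t,b,28);print(W.mean(0),W)
# base plate corners
print(unproj(t,[[187,198],[187,252],[341,251]],24)[:, :2], env.state()['clock'])
print(t['fx'],t['D'],view(t))
E
```

```text
[19 81  3 11 25] ((380.0, 281.0), (10.0, 2.0), 90.0)
[ 419.1 -255.7   28. ] [[ 432.5 -253.1   28. ]
 [ 432.4 -258.5   28. ]
 [ 405.7 -258.2   28. ]
 [ 405.8 -252.8   28. ]]
[23 81  2 11 22] ((383.5, 281.0), (10.0, 1.0), 90.0)
[ 419.1 -265.1   28. ] [[ 432.4 -263.9   28. ]
 [ 432.4 -266.5   28. ]
 [ 405.7 -266.2   28. ]
 [ 405.7 -263.6   28. ]]
[30 81  3 11 27] ((391.0, 281.0), (10.0, 2.0), 90.0)
[ 419.1 -285.2   28. ] [[ 432.4 -282.7   28. ]
 [ 432.4 -288.1   28. ]
 [ 405.7 -287.7   28. ]
 [ 405.7 -282.3   28. ]]
[34 81  3 11 23] ((395.0, 281.0), (10.0, 2.0), 90.0)
[ 419.  -295.9   28. ] [[ 432.4 -293.4   28. ]
 [ 432.4 -298.8   28. ]
 [ 405.7 -298.4   28. ]
 [ 405.7 -293.1   28. ]]
[41 81  3 10 21] ((402.0, 280.5), (9.0, 2.0), 90.0)
[ 420.3 -314.8   28. ] [[ 432.4 -312.3   28. ]
 [ 432.4 -317.7   28. ]
 [ 408.3 -317.3   28. ]
 [ 408.3 -311.9   28. ]]
[45 81  3 11 23] ((406.0, 281.0), (10.0, 2.0), 90.0)
[ 419.  -325.5   28. ] [[ 432.4 -323.    28. ]
 [ 432.4 -328.4   28. ]
 [ 405.6 -328.    28. ]
 [ 405.6 -322.6   28. ]]
[53 80  2 11 21] ((413.5, 280.0), (10.0, 1.0), 90.0)
[ 421.6 -345.8   28. ] [[ 435.  -344.6   28. ]
 [ 435.  -347.3   28. ]
 [ 408.3 -346.9   28. ]
 [ 408.3 -344.2   28. ]]
[[ 645.5  270.6]
 [ 497.   265.9]
 [ 500.  -151.5]] 1.15
500.0628399881718 [-0.1  0.   0.   0.   0. ] [[   -0.     -1.      0.   -112.3]
 [    1.      0.      0.1  -551.6]
 [   -0.1     0.      1.  -1319.3]
 [    0.      0.      0.      1. ]]
```

View pics/crop_s.png

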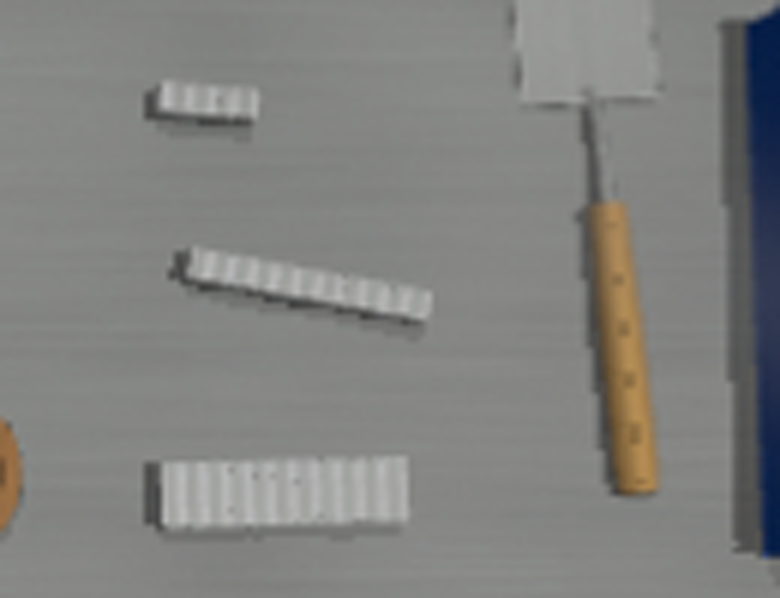

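View pics/crop_m.png

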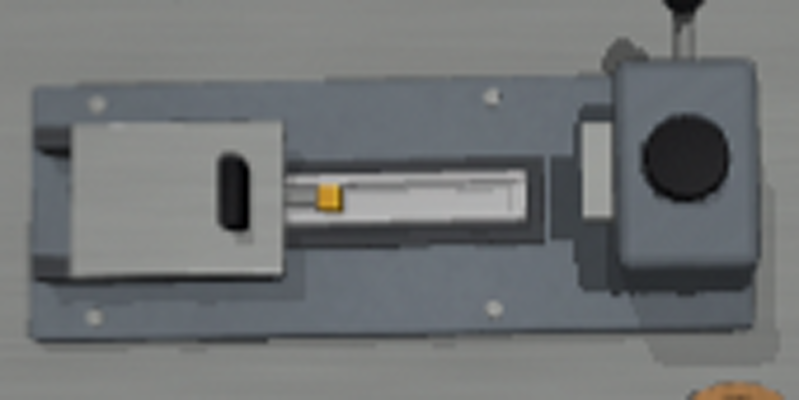

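```bash
python3 - <<'E'
from h import *
from scipy.spatial.transform import Rotation as R
np.set_printoptions(precision=3,suppress=True)
s=env.state();w,x,y,z=s['eef_rot'];print(R.from_quat([x,y,z,w]).as_matrix(),s['eef_rot'])
t=env.camera('top')
c=np.array([[193,248],[433,290],[428,322],[186,278]])/[6,5.7]+[350,195]
W=unproj(t,c,28);print(W,W.mean(0))
wr=env.camera('wrist');print(wr['mount'],wr['fx'],wr['D'],wr['cx'],wr['cy'])
save(wr,'w0')
E
```

```text
[[ 0.419  0.908  0.   ]
 [ 0.908 -0.419  0.   ]
 [ 0.     0.    -1.   ]] [-0.     0.842  0.539  0.   ]
[[ 533.509 -262.82    28.   ]
 [ 513.485 -370.959   28.   ]
 [ 498.277 -368.383   28.   ]
 [ 519.226 -259.489   28.   ]] [ 516.124 -315.413   28.   ]
[[   1.      -0.      -0.001    1.148]
 [  -0.      -0.961   -0.276  -70.408]
 [  -0.       0.276   -0.961 -142.718]
 [   0.       0.       0.       1.   ]] 350.76412888677265 [-0.04  0.    0.    0.    0.  ] 321.74459580489037 244.01888423747417
```

View pics/w0.png

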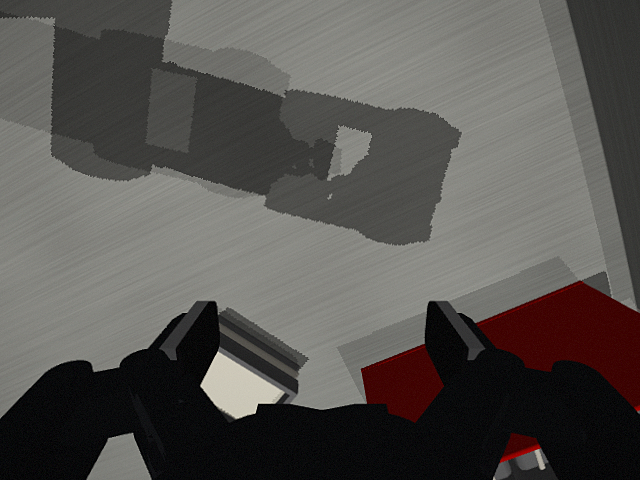

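Emit:
carry_out --plan '[{"travel": [31,-40,0],"dr": [0,0,-7]},{"travel": [62,-80,0],"dr": [0,0,-14]},{"travel": [93,-120,0],"dr": [0,0,-21]},{"travel": [124,-160,0],"dr": [0,0,-28]},{"travel": [155,-200,0],"dr": [0,0,-35]},{"travel": [186,-240,0],"dr": [0,0,-42]},{"travel": [217,-280,0],"dr": [0,0,-49]},{"travel": [248,-320,0],"dr": [0,0,-56]},{"travel": [279,-360,0],"dr": [0,0,-63]},{"travel": [310,-400,0],"dr": [0,0,-65.2]}]' --hand 1

```text
clock: 2.25
eef_pos: [537.5, 102.4, 231.5]
eef_rot: [-0.0, 1.0, -0.002, 0.0]
contact_force: [0.2, 0.3, 0.0]
width: 85.2
```

Emit:
carry_out --plan '[{"travel": [17,-20,-15],"dr": [0,0,0]},{"travel": [35,-39,-35],"dr": [0,0,0]},{"travel": [35,-39,-60],"dr": [0,0,0]},{"travel": [35,-39,-75],"dr": [0,0,0]},{"travel": [35,-39,-81],"dr": [0,0,0]},{"travel": [35,-39,-81],"dr": [0,0,0]}]'

```text
clock: 2.85
eef_pos: [571.3, 65.3, 149.9]
eef_rot: [-0.0, 1.0, 0.001, -0.001]
contact_force: [-0.4, -0.1, 0.4]
width: 85.4
```

```bash
python3 - <<'E'
from h import *
np.set_printoptions(precision=3,suppress=True)
s=env.state();wr=env.camera('wrist');save(wr,'w1');print(s['clock'],s['eef_pos'],s['eef_rot'],s['joint_pos'])
np.save('w1V.npy',wristV(wr,s))
for n in ['seat','nose','follower_face']: print(n,[(np.array(d['centre']).round(1).tolist(),round(d['conf'],2)) for d in env.pinpoint(wr,n)])
E
```

```text
2.85 [571.291  65.345 149.949] [-0.     1.     0.001 -0.001] [-0.092  0.493  1.357 -0.     1.293 -0.093]
seat [([581.9, 43.2, 35.3], 0.75), ([577.3, 74.2, 0.1], 0.23)]
nose [([578.0, -8.6, 44.5], 0.73)]
follower_face [([574.0, 83.1, 46.4], 0.64)]
```

View pics/w1.png

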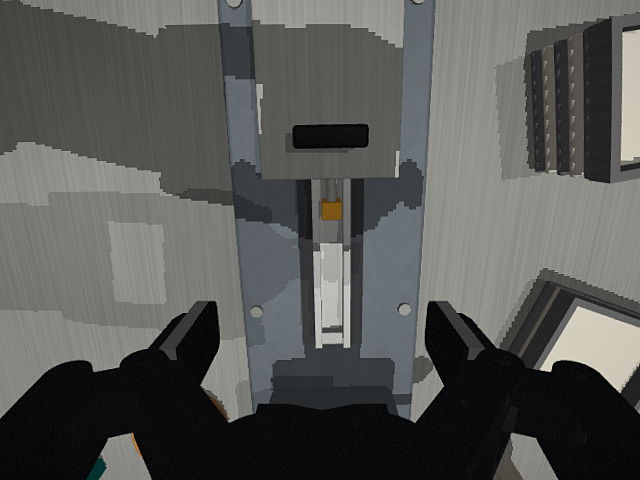

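```bash
python3 - <<'E'
from h import *
im=cv2.imread('pics/w1.png')
cv2.imwrite('pics/w1c.png',cv2.resize(im[175:355,270:400],None,fx=4.4,fy=3.3,interpolation=cv2.INTER_CUBIC))
for r in (280,300,320): print(r,[ (c,int(im[r,c].mean())) for c in range(296,368)])
E
```

```text
280 [(296, 117), (297, 113), (298, 113), (299, 120), (300, 77), (301, 53), (302, 57), (303, 55), (304, 56), (305, 59), (306, 56), (307, 56), (308, 57), (309, 51), (310, 55), (311, 51), (312, 45), (313, 61), (314, 164), (315, 174), (316, 171), (317, 167), (318, 169), (319, 171), (320, 143), (321, 186), (322, 198), (323, 185), (324, 174), (325, 176), (326, 175), (327, 179), (328, 166), (329, 161), (330, 166), (331, 167), (332, 163), (333, 165), (334, 166), (335, 164), (336, 174), (337, 177), (338, 162), (339, 162), (340, 170), (341, 184), (342, 90), (343, 95), (344, 166), (345, 172), (346, 171), (347, 169), (348, 171), (349, 183), (350, 106), (351, 56), (352, 51), (353, 57), (354, 57), (355, 59), (356, 59), (357, 58), (358, 57), (359, 56), (360, 57), (361, 51), (362, 80), (363, 110), (364, 113), (365, 113), (366, 111), (367, 112)]
300 [(296, 115), (297, 114), (298, 114), (299, 117), (300, 106), (301, 69), (302, 56), (303, 56), (304, 60), (305, 59), (306, 59), (307, 60), (308, 54), (309, 53), (310, 50), (311, 52), (312, 49), (313, 35), (314, 144), (315, 191), (316, 193), (317, 191), (31
[... 724 characters left out ...]
 (308, 61), (309, 61), (310, 52), (311, 53), (312, 53), (313, 42), (314, 62), (315, 185), (316, 195), (317, 188), (318, 187), (319, 191), (320, 194), (321, 140), (322, 181), (323, 193), (324, 186), (325, 182), (326, 181), (327, 183), (328, 182), (329, 181), (330, 186), (331, 185), (332, 184), (333, 183), (334, 184), (335, 181), (336, 184), (337, 180), (338, 179), (339, 166), (340, 167), (341, 178), (342, 83), (343, 107), (344, 187), (345, 190), (346, 186), (347, 190), (348, 191), (349, 204), (350, 87), (351, 47), (352, 50), (353, 55), (354, 58), (355, 57), (356, 58), (357, 57), (358, 56), (359, 54), (360, 51), (361, 48), (362, 110), (363, 113), (364, 110), (365, 114), (366, 115), (367, 111)]
```

View pics/w1c.png

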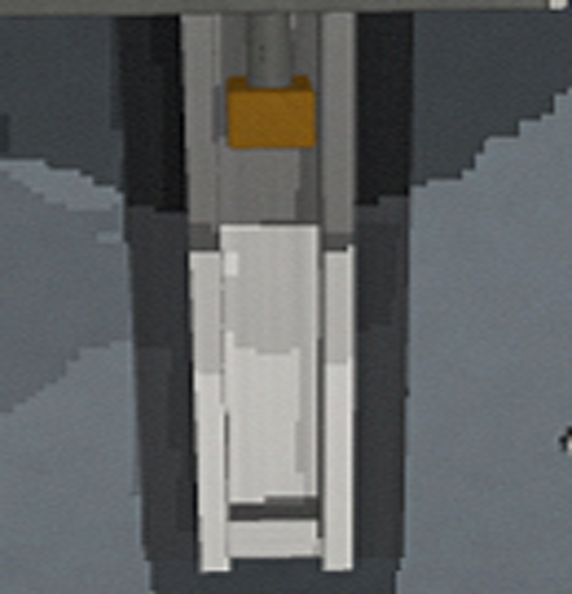

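```bash
python3 - <<'E'
from h import *
np.set_printoptions(precision=2,suppress=True)
wr=env.camera('wrist');V=np.load('w1V.npy')
im=cv2.imread('pics/w1.png').mean(2)
def cross(r,c0,c1,th,rise):
    a=im[r-1:r+2].mean(0)
    for c in range(c0,c1):
        if rise and a[c]<th<=a[c+1] or (not rise and a[c]>=th>a[c+1]): return c+(th-a[c])/(a[c+1]-a[c])
L=[];Rr=[]
for r in list(range(258,340,6)):
    l=cross(r,306,320,115,True); q=cross(r,345,356,115,False)
    a=unproj(wr,[[l,r],[q,r]],50,V);L.append(a[0]);Rr.append(a[1])
L=np.array(L);Rr=np.array(Rr)
for E in (L,Rr): p=np.polyfit(E[:,1],E[:,0],1);print('x=%.2f at y=40, slope %.4f'%(np.polyval(p,40),p[0]))
print(np.c_[L[:,:2],Rr[:,:2]])
print('sill inner top',unproj(wr,[[332,332.6]],44,V),'outer',unproj(wr,[[332,343.8]],44,V))
print('foll top front',unproj(wr,[[332,203]],60.5,V),'bot',unproj(wr,[[332,219.5]],37.5,V))
print('wall -y end',unproj(wr,[[332,348]],50,V))
print('tab top corners',unproj(wr,[[293,124],[369,124]],102,V), 'plate corners', unproj(wr,[[260,178],[397,178]],72,V))
print(env.state()['clock'])
E
```

```text
x=565.18 at y=40, slope -0.0177
x=592.24 at y=40, slope -0.0217
[[564.91  56.46 591.84  56.51]
 [564.85  51.84 591.93  51.89]
 [565.12  47.17 592.04  47.22]
 [565.25  42.46 592.18  42.51]
 [565.25  37.69 592.31  37.74]
 [565.25  32.87 592.52  32.92]
 [565.33  28.01 592.63  28.05]
 [565.34  23.08 592.6   23.13]
 [565.62  18.11 592.7   18.16]
 [565.75  13.08 592.8   13.13]
 [565.8    7.99 592.91   8.04]
 [565.88   2.84 593.02   2.89]
 [565.89  -2.36 593.14  -2.32]
 [565.99  -7.63 593.27  -7.58]]
sill inner top [[579.6  -8.1  44. ]] outer [[579.7  -18.27  44.  ]]
foll top front [[578.12  98.53  60.5 ]] bot [[578.89  82.42  37.5 ]]
wall -y end [[579.55 -18.32  50.  ]]
tab top corners [[556.4  146.53 102.  ]
 [595.73 146.61 102.  ]] plate corners [[532.83 116.06  72.  ]
 [618.14 116.22  72.  ]]
3.1
```

Emit:
carry_out --plan '[{"travel": [0,0,48],"dr": [0,0,0]},{"travel": [-4,-20,90],"dr": [0,0,-2]},{"travel": [-12,-64,110],"dr": [0,0,-4]},{"travel": [-20,-112,110],"dr": [0,0,-6]},{"travel": [-28,-160,110],"dr": [0,0,-8]},{"travel": [-36,-208,110],"dr": [0,0,-10]},{"travel": [-44,-256,110],"dr": [0,0,-10.7]},{"travel": [-50,-304,100],"dr": [0,0,-10.7]},{"travel": [-56,-345,75],"dr": [0,0,-10.7]},{"travel": [-58,-370,40],"dr": [0,0,-10.7]}]'

```text
clock: 4.1
eef_pos: [513.2, -308.2, 191.4]
eef_rot: [0.002, 0.996, -0.094, 0.002]
contact_force: [1.2, -0.4, -1.4]
width: 85.4
```

Emit:
carry_out --plan '[{"travel": [0,-5,-30],"dr": [0,0,0]},{"travel": [0,-5,-55],"dr": [0,0,0]},{"travel": [0,-5,-60],"dr": [0,0,0]},{"travel": [0,-5,-60],"dr": [0,0,0]},{"travel": [0,-5,-60],"dr": [0,0,0]}]'

```text
clock: 4.6
eef_pos: [514.1, -309.9, 132.1]
eef_rot: [0.001, 0.996, -0.092, 0.001]
contact_force: [-0.5, 0.0, -1.0]
width: 85.6
```

```bash
python3 - <<'E'
from h import *
np.set_printoptions(precision=4,suppress=True)
s=env.state();wr=env.camera('wrist');save(wr,'w2');print(s['clock'],s['eef_pos'],s['eef_rot'],s['joint_pos'])
np.save('w2V.npy',wristV(wr,s))
E
```

```text
4.6 [ 514.1285 -309.9461  132.0858] [ 0.0009  0.9957 -0.0925  0.0011] [-0.7395  0.5502  1.3084 -0.      1.2801 -0.5543]
```

View pics/w2.png

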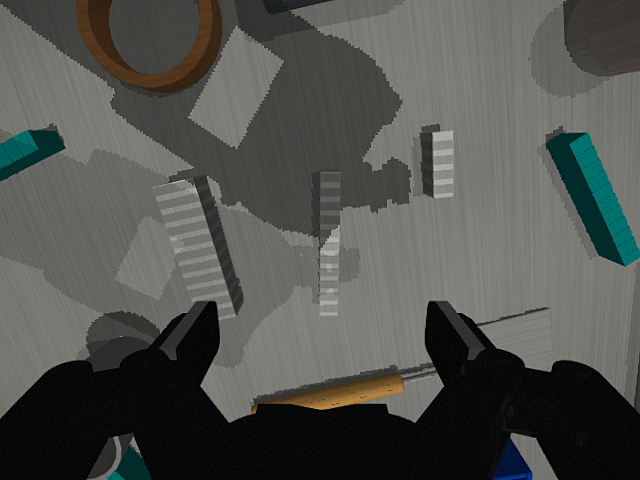

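```bash
python3 - <<'E'
from h import *
im=cv2.imread('pics/w2.png')
cv2.imwrite('pics/w2c.png',cv2.resize(im[160:325,290:370],None,fx=6,fy=3.6,interpolation=cv2.INTER_CUBIC))
E
```

```text
(no output)
```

View pics/w2c.png

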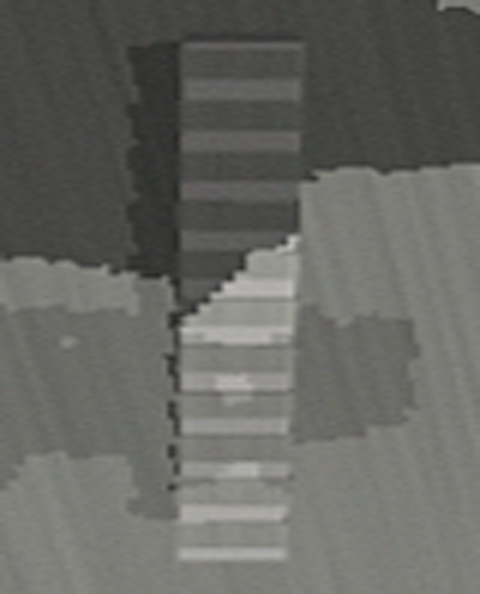

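```bash
python3 - <<'E'
from h import *
np.set_printoptions(precision=2,suppress=True)
wr=env.camera('wrist');V=np.load('w2V.npy')
c=np.array([[179,562],[287,562],[180,90],[302,90],[180,43],[302,43]])/[6,3.6]+[290,160]
W=unproj(wr,c,28,V);print(W)
m=(W[0::2]+W[1::2])/2;print(m)
d=m[1]-m[0];print('dir deg from +y',np.degrees(np.arctan2(-d[0],d[1])),[np.linalg.norm(x-m[0]) for x in m], [np.linalg.norm(W[0]-W[1]),np.linalg.norm(W[2]-W[3])])
u=d/np.linalg.norm(d);print('centre',m[0]+u*55)
print(env.state()['eef_pos'])
E
```

```text
[[ 502.12 -366.83   28.  ]
 [ 515.91 -369.43   28.  ]
 [ 521.02 -267.2    28.  ]
 [ 534.99 -269.81   28.  ]
 [ 522.68 -258.36   28.  ]
 [ 536.52 -260.95   28.  ]]
[[ 509.01 -368.13   28.  ]
 [ 528.   -268.5    28.  ]
 [ 529.6  -259.65   28.  ]]
dir deg from +y -10.790474531446458 [np.float64(0.0), np.float64(101.42200899477093), np.float64(110.4138165335506)] [np.float64(14.03320529764097), np.float64(14.212661694870878)]
centre [ 519.31 -314.1    28.  ]
[ 514.06 -309.86  131.99]
```

Emit:
carry_out --plan '[{"travel": [5.2,-4.2,-30],"dr": [0,0,-0.2]},{"travel": [5.2,-4.2,-60],"dr": [0,0,-0.2]},{"travel": [5.2,-4.2,-85],"dr": [0,0,-0.2]},{"travel": [5.2,-4.2,-105],"dr": [0,0,-0.2]},{"travel": [5.2,-4.2,-115],"dr": [0,0,-0.2]},{"travel": [5.2,-4.2,-115.5],"dr": [0,0,-0.2]},{"travel": [5.2,-4.2,-115.5],"dr": [0,0,-0.2]}]'

```text
clock: 5.4
eef_pos: [519.2, -314.3, 16.0]
eef_rot: [0.001, 0.996, -0.094, 0.001]
contact_force: [0.2, 0.3, 0.6]
width: 85.5
```

Emit:
carry_out --plan '[{"travel": [0,0,0],"dr": [0,0,0]},{"travel": [0,0,0],"dr": [0,0,0]},{"travel": [0,0,0],"dr": [0,0,0]},{"travel": [0,0,0],"dr": [0,0,0]},{"travel": [0,0,0],"dr": [0,0,0]},{"travel": [0,0,0],"dr": [0,0,0]},{"travel": [0,0,0],"dr": [0,0,0]},{"travel": [0,0,0],"dr": [0,0,0]}]' --hand 0 --force 40

```text
clock: 6.2
eef_pos: [518.8, -314.0, 15.1]
eef_rot: [0.0, 0.996, -0.094, 0.0]
contact_force: [0.0, 0.6, 4.0]
width: 12.7
```

Emit:
carry_out --plan '[{"travel": [0,0,10],"dr": [0,0,0]},{"travel": [0,0,35],"dr": [0,0,0]},{"travel": [0,0,60],"dr": [0,0,0]},{"travel": [0,0,80],"dr": [0,0,0]},{"travel": [0,0,80],"dr": [0,0,0]}]'

```text
clock: 6.7
eef_pos: [519.5, -314.7, 97.6]
eef_rot: [0.002, 0.996, -0.094, 0.002]
contact_force: [-0.1, 0.0, -2.2]
width: 12.7
```

```bash
python3 - <<'E'
from h import *
np.set_printoptions(precision=4,suppress=True)
s=env.state();wr=env.camera('wrist');save(wr,'w3');print(s['clock'],s['eef_pos'],s['eef_rot'],s['width'],s['contact_force'],s['ft_torque'])
sd=env.camera('side');im=cv2.cvtColor(sd['image'],cv2.COLOR_RGB2BGR);u=proj(sd,[s['eef_pos']])[0].astype(int);print(u)
c=im[max(0,u[1]-60):u[1]+50,u[0]-65:u[0]+65];cv2.imwrite('pics/s3.png',cv2.resize(c,None,fx=5,fy=5,interpolation=cv2.INTER_CUBIC))
E
```

```text
6.7 [ 519.535  -314.6775   97.6489] [ 0.0015  0.9955 -0.0944  0.002 ] 12.710714176177481 [-0.1493  0.0154 -2.1886] [ 0.0492  0.0345 -0.0077]
[364 292]
```

View pics/w3.png

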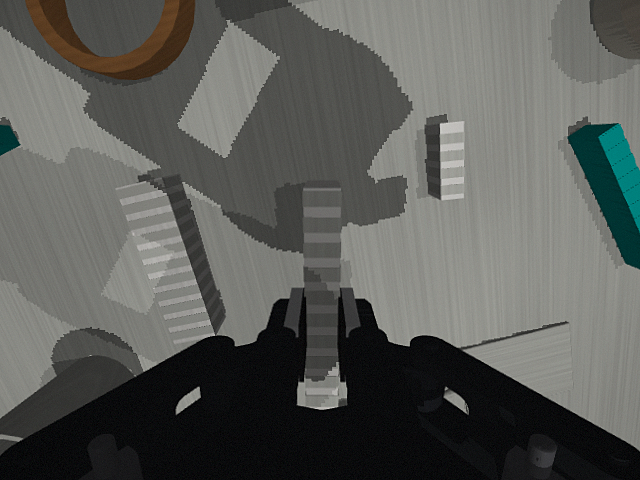

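View pics/s3.png

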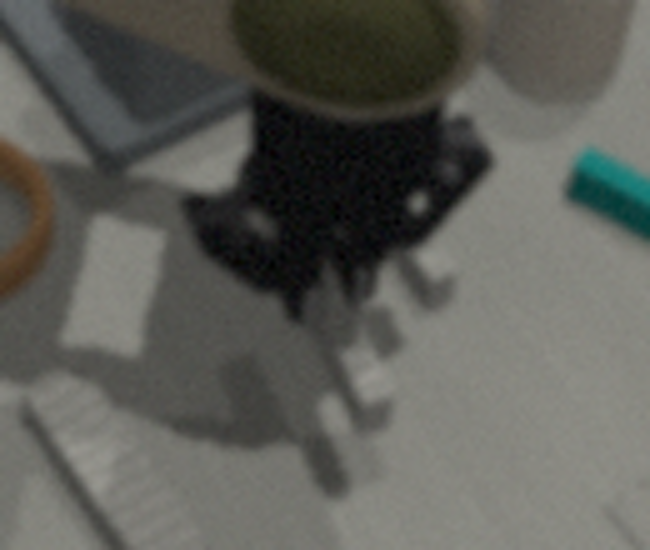

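```bash
python3 - <<'E'
from h import *
np.set_printoptions(precision=2,suppress=True)
im=cv2.imread('pics/w3.png')
cv2.imwrite('pics/w3c.png',cv2.resize(im[170:300,285:360],None,fx=8,fy=4.5,interpolation=cv2.INTER_CUBIC))
wr=env.camera('wrist');M=np.array(wr['mount'])
V=np.linalg.inv(M)
for zt in (-12,-13): print(zt,proj(wr,[[-7,-55,zt],[7,-55,zt],[-7,-55,zt+28],[7,-55,zt+28],[-7,-20,zt],[7,-20,zt]],V))
g=im.mean(2)
for r in (200,240,270): print(r,g[r-1:r+2,298:350].mean(0).astype(int))
print(env.state()['clock'])
E
```

```text
-12 [[303.12 189.16]
 [340.82 189.18]
 [306.35 181.36]
 [337.58 181.37]
 [304.36 277.29]
 [339.48 277.31]]
-13 [[302.98 189.5 ]
 [340.96 189.52]
 [306.26 181.59]
 [337.67 181.61]
 [304.24 278.22]
 [339.6  278.24]]
200 [64 64 63 58 74 83 87 86 87 88 89 85 87 85 85 85 85 83 86 84 85 86 87 86
 87 89 87 87 86 84 83 86 86 87 86 86 87 87 85 88 87 90 89 86 78 78 79 80
 82 82 80 82]
240 [ 63  64  60  64  62  66 102 106 107 107 106 106 108 106 106 106 106 105
 107 106 107 107 106 108 106 107 107 106 107 107 108 107 106 107 107 108
 107 107 107 107 107 105 104 135 145 143 146 138 140 139 140 136]
270 [120 124 126 127 134  91  62  62  63  64  74  74  75  75  75  71  80  84
  81  83  83  84  83  85  84  85  83  81  84  82  83  81  83  82  84  82
  83  82  82  86  88  82  95 117 122 123 122 119 120 120 125 124]
6.85
```

View pics/w3c.png

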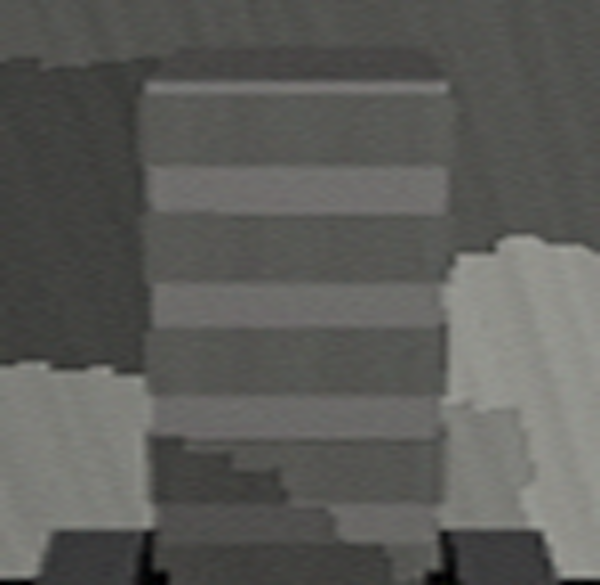

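Emit:
carry_out --plan '[{"travel": [0,0,25],"dr": [0,0,0]},{"travel": [0,5,65],"dr": [0,0,2]},{"travel": [3,15,105],"dr": [0,0,4]},{"travel": [6,40,140],"dr": [0,0,6]},{"travel": [15,75,150],"dr": [0,0,8]},{"travel": [24,115,150],"dr": [0,0,10]},{"travel": [33,155,150],"dr": [0,0,11.96]},{"travel": [41,195,150],"dr": [0,0,11.96]},{"travel": [47,235,150],"dr": [0,0,11.96]},{"travel": [53,270,150],"dr": [0,0,11.96]}]'

```text
clock: 7.85
eef_pos: [571.4, -41.8, 243.2]
eef_rot: [-0.0, 1.0, 0.01, -0.001]
contact_force: [-0.1, -0.4, -0.7]
width: 12.9
```

Emit:
carry_out --plan '[{"travel": [6,35,0],"dr": [0,0,0]},{"travel": [6,65,-5],"dr": [0,0,0]},{"travel": [6,73,-35],"dr": [0,0,0]},{"travel": [6,73,-70],"dr": [0,0,0]},{"travel": [6,73,-105],"dr": [0,0,0]},{"travel": [6,73,-125],"dr": [0,0,0]},{"travel": [6,73,-135],"dr": [0,0,0]},{"travel": [6,73,-135],"dr": [0,0,0]},{"travel": [6,73,-135],"dr": [0,0,0]}]'

```text
clock: 8.75
eef_pos: [578.1, 29.0, 110.4]
eef_rot: [0.0, 1.0, 0.01, 0.0]
contact_force: [0.7, 0.6, -1.6]
width: 12.7
```

```bash
cat > look.py <<'E'
from h import *
import sys
np.set_printoptions(precision=4,suppress=True)
s=env.state();wr=env.camera('wrist');save(wr,sys.argv[1]);q=s['eef_rot']
np.save(sys.argv[1]+'V.npy',wristV(wr,s))
print(s['clock'],s['eef_pos'],'yaw',np.degrees(2*np.arctan2(q[2],q[1])),q,s['width'],s['contact_force'],s['ft_torque'])
E
python3 look.py w4
```

```text
8.75 [578.0807  28.9997 110.3829] yaw 1.1169746982556825 [0.0001 1.     0.0097 0.0004] 12.660624016907574 [ 0.6908  0.5611 -1.5662] [-0.0385 -0.0261 -0.003 ]
```

View pics/w4.png

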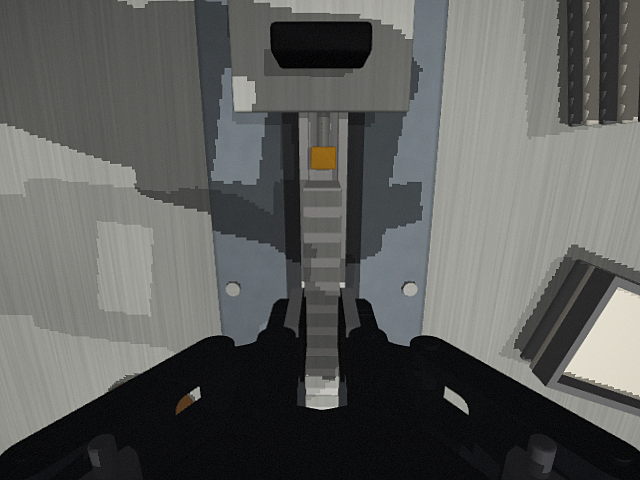

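```bash
python3 - <<'E'
from h import *
np.set_printoptions(precision=2,suppress=True)
im=cv2.imread('pics/w4.png');g=im.mean(2)
cv2.imwrite('pics/w4c.png',cv2.resize(im[105:300,280:365],None,fx=7,fy=3,interpolation=cv2.INTER_CUBIC))
for r in (130,150,180,200,240,260): print(r,g[r-1:r+2,280:368].mean(0).astype(int))
E
```

```text
130 [ 59  48  43  36  39  39  38  38  38  38  39  31  27  28  28  28  28  25
  35 114 133 128 128 126 129 129 129 120  91 122 107  95  99  96  93  94
  86  71  76  80  86  89  97 105 105  95  90  87  81  83 102  94  92  96
  96  98 100  81  76 129 132 130 129 131 130 131 135 118  43  34  37  38
  40  36  35  38  40  38  38  39  40  39  38  36  57  71  70  71]
150 [ 62  53  47  40  37  38  38  38  37  37  39  38  38  36  32  27  30  26
  15 114 133 127 127 127 125 127 133 105  75  92  77  73  85  90  90  89
  91  89  91  89  91  90  91  92  93  90  89  88  88  89  90  90  90  90
  91  75  97  72  92 128 129 126 127 127 127 129 137  70  33  36  34  36
  37  35  38  38  39  37  39  39  38  39  36  42  70  71  70  69]
180 [ 58  52  62  45  28  30  29  30  29  30  30  30  33  29  29  26  30  26
  25  52  95 101  97  98  99  99  94  90  79  87  97  99  97  98  96  96
  97  96  98  97  98  98  97  96  96  98  98  98  97  95  95  98  86  82
  84  86  86  69 105 124 125 125 123 123 124 129 112  47  30  35  34  35
  35  37  38  38  34  38  38  36  35  35  43  71  73  71  71  71]
200 [ 53  55  
[... 371 characters left out ...]
9  34  25  26  27  27  26  28  27  27  26  27  29  27
  29  23  42  87  91  85 115 120 120 119 120 119 117 119 121 117 119 119
 120 120 120 118 119 120 119 118 118 121 118 118 120 119 119 119 120 120
 119 120 118 117 120 120 105 114 117 118 122  97  45  31  33  32  34  33
  35  35  34  36  36  35  34  31  32  67  73  71  71  70  71  69]
260 [106 108 108 109 112 103  63  54  54  54  53  58  35  22  26  26  25  26
  27  27  17  83  89  88  92  88  88  89  88  88  85 114 120 118 116 116
 118 117 116 117 116 117 118 116 118 117 118 118 116 116 117 117 116 117
 117 115 116 116 118 122  92  84  86  86  94  51  26  23  25  25  27  27
  26  24  22  34  36  32  31  24  90 121 121 121 120 118 126 127]
```

View pics/w4c.png

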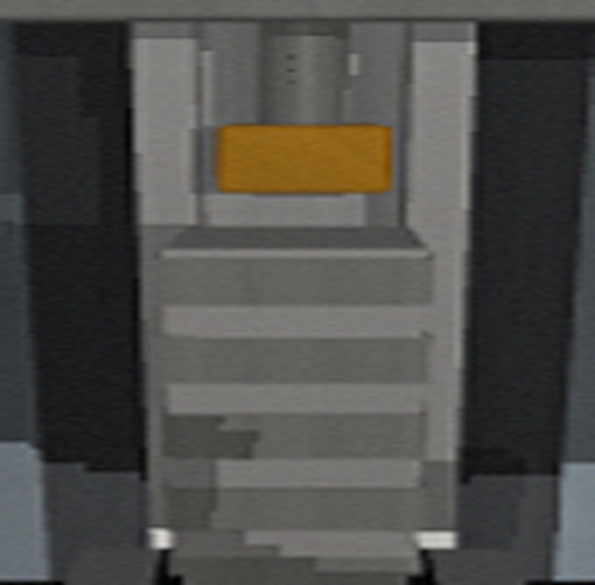

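```bash
python3 - <<'E'
from h import *
np.set_printoptions(precision=2,suppress=True)
g=cv2.imread('pics/w4.png').mean(2)
wr=env.camera('wrist');V=np.load('w4V.npy');s=env.state();print(s['eef_pos'])
def cross(r,c0,c1,th,rise):
    a=g[r-1:r+2].mean(0)
    for c in range(c0,c1):
        if rise and a[c]<th<=a[c+1] or (not rise and a[c]>=th>a[c+1]): return c+(th-a[c])/(a[c+1]-a[c])
X=[]
for r in range(120,262,10):
    th=60 if r>172 else 75
    l=cross(r,295,304,th,True);q=cross(r,343,350,75,False)
    a=unproj(wr,[[l,r],[q,r]],50,V);X.append([r,a[0,1],a[0,0],a[1,0],a[1,0]-a[0,0],(a[1,0]+a[0,0])/2])
X=np.array(X);print(X)
p=np.polyfit(X[:,1],X[:,5],1);print(p,np.polyval(p,[28,40,50,80]))
print('follower front top', unproj(wr,[[323,105+190/3]],60.5,V),unproj(wr,[[323,105+127/3]],60.5,V))
# strip top in this view
zt=s['eef_pos'][2]+12.5
for rr in (250,320): print('strip y', unproj(wr,[[303,105+252/3],[341,105+252/3]],zt,V))
E
```

```text
[578.24  28.95 110.95]
[[120.   112.66 563.74 590.87  27.13 577.31]
 [130.   107.39 563.89 591.03  27.14 577.46]
 [140.   102.05 563.93 591.1   27.17 577.51]
 [150.    96.64 563.98 591.08  27.1  577.53]
 [160.    91.15 564.12 591.3   27.18 577.71]
 [170.    85.59 564.39 591.41  27.03 577.9 ]
 [180.    79.95 564.35 591.52  27.16 577.94]
 [190.    74.23 564.57 591.61  27.04 578.09]
 [200.    68.43 564.64 591.74  27.1  578.19]
 [210.    62.53 564.68 591.85  27.16 578.26]
 [220.    56.55 564.81 591.96  27.15 578.38]
 [230.    50.48 565.1  592.08  26.98 578.59]
 [240.    44.3  565.18 592.22  27.04 578.7 ]
 [250.    38.02 565.27 592.37  27.11 578.82]
 [260.    31.64 565.37 592.11  26.74 578.74]]
[ -0.02 579.5 ] [578.96 578.72 578.53 577.95]
follower front top [[577.82  87.49  60.5 ]] [[577.59  98.45  60.5 ]]
strip y [[570.27  84.04 123.45]
 [584.27  84.32 123.45]]
strip y [[570.27  84.04 123.45]
 [584.27  84.32 123.45]]
```

Emit:
carry_out --plan '[{"travel": [0.7,0,-15],"dr": [0,0,0]},{"travel": [0.7,0,-30],"dr": [0,0,0]},{"travel": [0.7,0,-38],"dr": [0,0,0]},{"travel": [0.7,0,-41],"dr": [0,0,0]},{"travel": [0.7,0,-42],"dr": [0,0,0]},{"travel": [0.7,0,-42],"dr": [0,0,0]}]'

```text
clock: 9.45
eef_pos: [578.7, 29.0, 68.4]
eef_rot: [0.0, 1.0, 0.01, 0.001]
contact_force: [0.9, 1.1, -1.5]
width: 13.0
```

Emit:
carry_out --plan '[{"travel": [0,0,-1],"dr": [0,0,0]},{"travel": [0,0,-2],"dr": [0,0,0]},{"travel": [0,0,-3],"dr": [0,0,0]},{"travel": [0,0,-3],"dr": [0,0,0]}]'

```text
clock: 9.85
eef_pos: [578.3, 29.1, 64.8]
eef_rot: [-0.0, 1.0, 0.01, -0.0]
contact_force: [0.2, -0.4, -2.2]
width: 12.9
```

Emit:
carry_out --plan '[{"travel": [0,0,-1],"dr": [0,0,0]},{"travel": [0,0,-2],"dr": [0,0,0]},{"travel": [0,0,-3],"dr": [0,0,0]},{"travel": [0,0,-3],"dr": [0,0,0]}]'

```text
clock: 10.25
eef_pos: [578.3, 29.1, 61.6]
eef_rot: [-0.0, 1.0, 0.01, -0.0]
contact_force: [0.7, -0.0, -0.7]
width: 13.0
```

```bash
python3 look.py w5; python3 - <<'E'
import cv2
im=cv2.imread('pics/w5.png')
cv2.imwrite('pics/w5c.png',cv2.resize(im[60:320,270:375],None,fx=7,fy=2.3,interpolation=cv2.INTER_CUBIC))
E
```

```text
10.25 [578.2744  29.0967  61.6351] yaw 1.1168878112337355 [-0.      1.      0.0097 -0.0002] 13.018833677004864 [ 0.721  -0.0476 -0.6676] [-0.0353  0.0196  0.0465]
```

View pics/w5c.png

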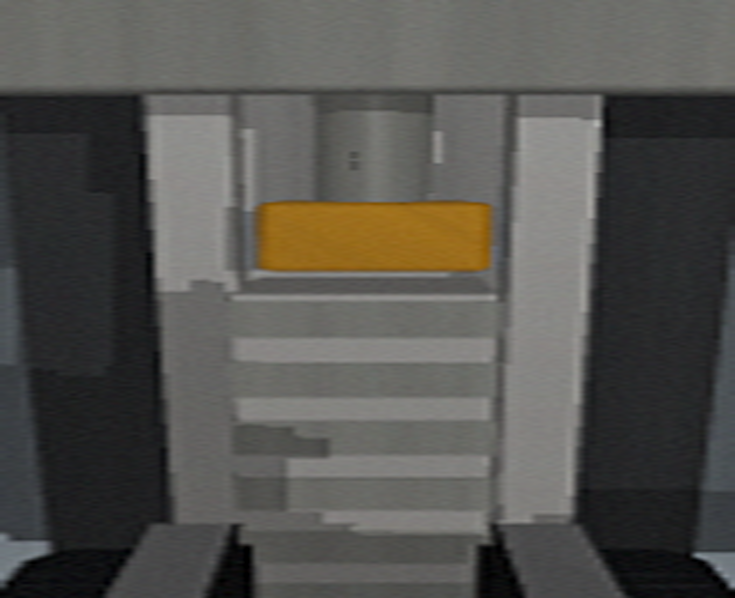

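Emit:
carry_out --plan '[{"travel": [0.6,0,0],"dr": [0,0,0]},{"travel": [0.6,1.5,0],"dr": [0,0,0]},{"travel": [0.55,3,0],"dr": [0,0,0]},{"travel": [0.5,4.5,0],"dr": [0,0,0]},{"travel": [0.5,6,0],"dr": [0,0,0]},{"travel": [0.45,7.5,0],"dr": [0,0,0]},{"travel": [0.4,9,0],"dr": [0,0,0]},{"travel": [0.4,9,0],"dr": [0,0,0]}]'

```text
clock: 11.1
eef_pos: [578.9, 38.1, 61.9]
eef_rot: [0.0, 1.0, 0.01, 0.0]
contact_force: [-0.6, -5.6, 0.6]
width: 12.6
```

Emit:
carry_out --plan '[{"travel": [0,1.5,0],"dr": [0,0,0]},{"travel": [-0.05,3,0],"dr": [0,0,0]},{"travel": [-0.1,4.5,0],"dr": [0,0,0]},{"travel": [-0.1,6,0],"dr": [0,0,0]},{"travel": [-0.15,7.5,0],"dr": [0,0,0]},{"travel": [-0.2,9,0],"dr": [0,0,0]},{"travel": [-0.2,10.5,0],"dr": [0,0,0]},{"travel": [-0.25,12,0],"dr": [0,0,0]},{"travel": [-0.25,12,0],"dr": [0,0,0]}]'

```text
clock: 12.0
eef_pos: [578.7, 49.6, 62.0]
eef_rot: [0.001, 1.0, 0.01, 0.0]
contact_force: [-0.5, -7.0, -0.8]
width: 12.6
```

```bash
python3 look.py w6; python3 - <<'E'
import cv2
im=cv2.imread('pics/w6.png')
cv2.imwrite('pics/w6c.png',cv2.resize(im[60:320,270:375],None,fx=7,fy=2.3,interpolation=cv2.INTER_CUBIC))
E
```

```text
12.0 [578.6729  49.6182  61.9686] yaw 1.1285910197974254 [0.0006 1.     0.0098 0.0002] 12.590399689425725 [-0.4727 -7.0489 -0.848 ] [-1.2632  0.0153 -0.0362]
```

View pics/w6c.png

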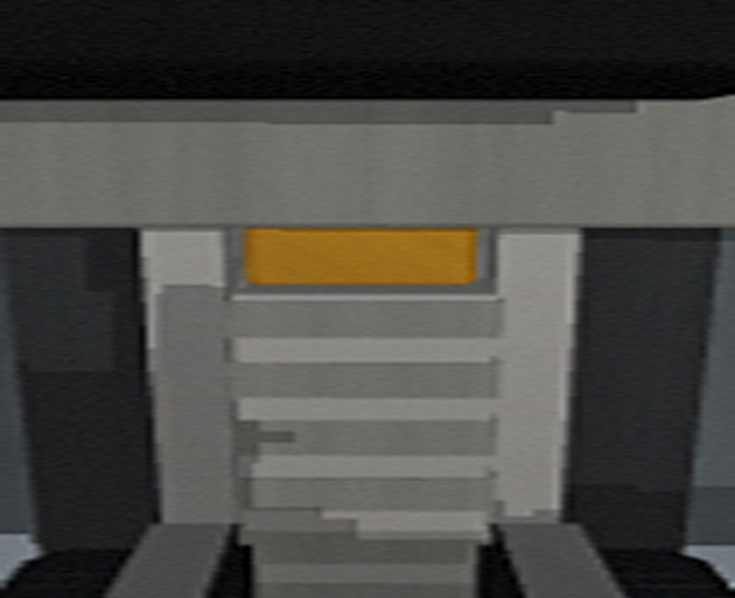

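Emit:
carry_out --plan '[{"travel": [0,0.5,0],"dr": [0,0,0]},{"travel": [0,0.5,-1],"dr": [0,0,0]},{"travel": [0,0.5,-2],"dr": [0,0,0]},{"travel": [0,0.5,-3],"dr": [0,0,0]},{"travel": [0,0.5,-4],"dr": [0,0,0]},{"travel": [0,0.5,-5],"dr": [0,0,0]},{"travel": [0,0.5,-5],"dr": [0,0,0]}]'

```text
clock: 12.75
eef_pos: [579.0, 49.9, 57.4]
eef_rot: [0.001, 1.0, 0.01, 0.001]
contact_force: [0.4, -8.4, 1.8]
width: 13.1
```

Emit:
carry_out --plan '[{"travel": [0,0,-1],"dr": [0,0,0]},{"travel": [0,0,-2],"dr": [0,0,0]},{"travel": [0,0,-3],"dr": [0,0,0]},{"travel": [0,0,-3.6],"dr": [0,0,0]},{"travel": [0,0,-3.6],"dr": [0,0,0]}]'

```text
clock: 13.25
eef_pos: [579.0, 49.9, 53.8]
eef_rot: [0.001, 1.0, 0.01, 0.001]
contact_force: [-0.2, -6.9, 2.5]
width: 13.3
```

Emit:
carry_out --plan '[{"travel": [0,0,-0.5],"dr": [0,0,0]},{"travel": [0,0,-1],"dr": [0,0,0]},{"travel": [0,0,-1],"dr": [0,0,0]}]'

```text
clock: 13.55
eef_pos: [579.1, 49.9, 52.8]
eef_rot: [0.001, 1.0, 0.01, 0.001]
contact_force: [-1.7, -7.7, 2.8]
width: 13.0
```

Emit:
carry_out --plan '[{"travel": [0,0,-0.4],"dr": [0,0,0]},{"travel": [0,0,-0.8],"dr": [0,0,0]},{"travel": [0,0,-0.8],"dr": [0,0,0]}]'

```text
clock: 13.85
eef_pos: [579.1, 49.9, 52.1]
eef_rot: [0.001, 1.0, 0.01, 0.001]
contact_force: [0.3, -6.5, 3.4]
width: 12.7
```

Emit:
carry_out --plan '[{"travel": [0,0,-0.4],"dr": [0,0,0]},{"travel": [0,0,-0.7],"dr": [0,0,0]},{"travel": [0,0,-0.7],"dr": [0,0,0]}]'

```text
clock: 14.15
eef_pos: [579.1, 49.9, 51.4]
eef_rot: [0.001, 1.0, 0.01, 0.001]
contact_force: [0.4, -8.0, 2.6]
width: 13.2
```

```bash
python3 look.py w7; python3 - <<'E'
from h import *
im=cv2.imread('pics/w7.png')
cv2.imwrite('pics/w7c.png',cv2.resize(im[60:320,270:375],None,fx=7,fy=2.3,interpolation=cv2.INTER_CUBIC))
s=env.camera('side');save(s,'s7');im=cv2.imread('pics/s7.png');cv2.imwrite('pics/s7c.png',im[130:270,230:380].repeat(4,0).repeat(4,1))
E
```

```text
14.15 [579.074   49.9274  51.3533] yaw 1.1077918406654939 [0.0006 1.     0.0097 0.0008] 13.225946063695337 [ 0.3637 -7.9624  2.6393] [-1.1352  0.0075  0.0346]
```

View pics/w7c.png

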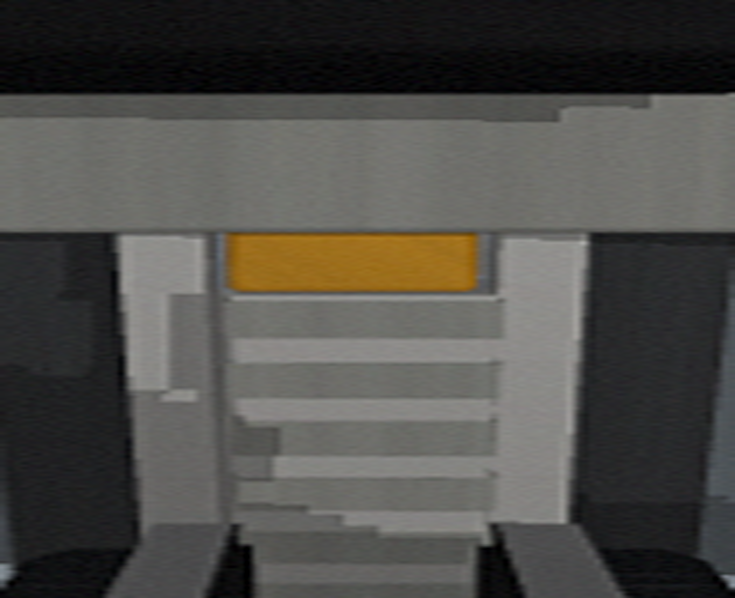

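View pics/s7c.png

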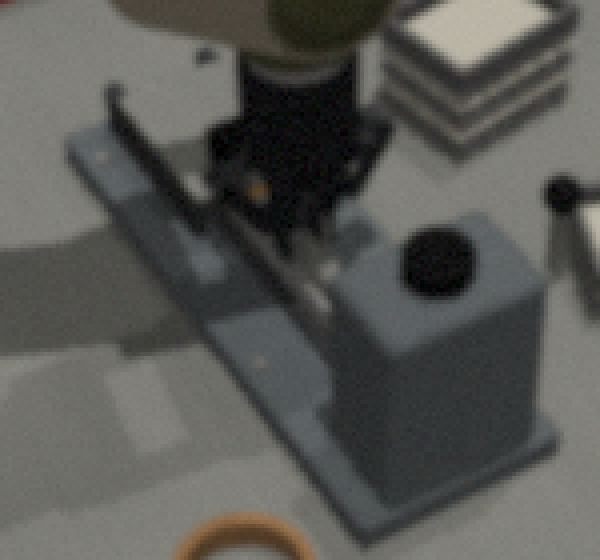

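Emit:
carry_out --plan '[{"travel": [-0.3,0,-0.3],"dr": [0,0,0]},{"travel": [-0.3,0,-0.5],"dr": [0,0,0]},{"travel": [-0.3,0,-0.5],"dr": [0,0,0]}]'

```text
clock: 14.55
eef_pos: [579.1, 50.0, 51.1]
eef_rot: [0.001, 1.0, 0.01, 0.001]
contact_force: [0.0, -7.7, 4.9]
width: 13.1
```

Emit:
carry_out --plan '[{"travel": [0,0,0],"dr": [0,0,0]},{"travel": [0,0,0],"dr": [0,0,0]},{"travel": [0,0,0],"dr": [0,0,0]},{"travel": [0,0,0],"dr": [0,0,0]}]' --hand 0.5

```text
clock: 14.95
eef_pos: [578.0, 51.0, 50.1]
eef_rot: [-0.0, 1.0, 0.01, -0.0]
contact_force: [0.8, -0.0, 0.5]
width: 42.8
```

Emit:
carry_out --plan '[{"travel": [0,0,10],"dr": [0,0,0]},{"travel": [0,0,35],"dr": [0,0,0]},{"travel": [0,0,65],"dr": [0,0,0]},{"travel": [0,0,90],"dr": [0,0,0]},{"travel": [0,0,90],"dr": [0,0,0]}]'

```text
clock: 15.45
eef_pos: [579.7, 50.6, 144.4]
eef_rot: [0.0, 1.0, 0.01, 0.004]
contact_force: [-0.6, 0.8, -1.0]
width: 42.7
```

```bash
python3 look.py w8; python3 - <<'E'
from h import *
s=env.camera('side');save(s,'s8');im=cv2.imread('pics/s8.png');cv2.imwrite('pics/s8c.png',cv2.resize(im[130:270,230:380],None,fx=4,fy=4,interpolation=cv2.INTER_CUBIC))
E
```

```text
15.45 [579.7229  50.5907 144.4091] yaw 1.1294506714293688 [0.0004 0.9999 0.0099 0.0036] 42.74356916086991 [-0.6022  0.7571 -1.0083] [ 0.018  -0.0124 -0.0153]
```

View pics/w8.png

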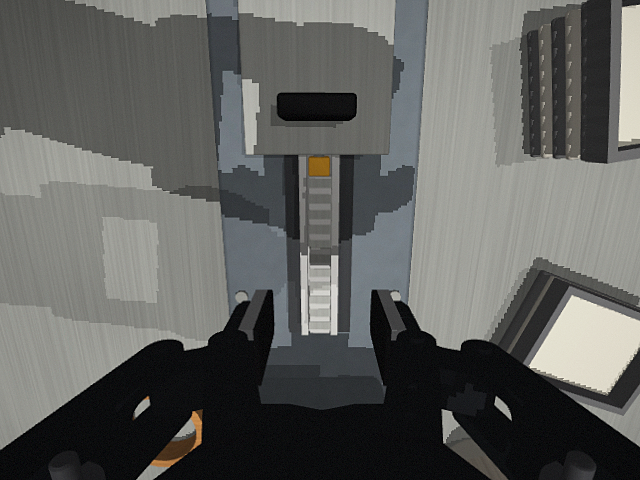

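View pics/s8c.png

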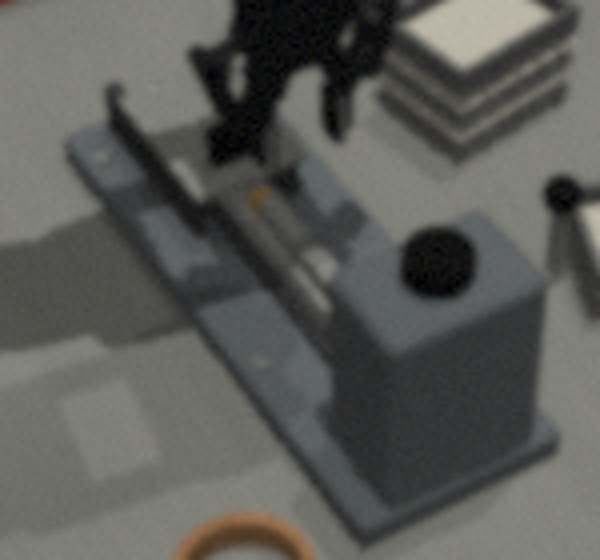

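```bash
python3 - <<'E'
from h import *
np.set_printoptions(precision=1,suppress=True)
im=cv2.imread('pics/w8.png');cv2.imwrite('pics/w8c.png',cv2.resize(im[145:345,285:355],None,fx=8,fy=3,interpolation=cv2.INTER_CUBIC))
wr=env.camera('wrist');V=np.load('w8V.npy')
print(proj(wr,[[577.4,102.2,60.5],[577.4,102.2,64],[579.6,-7.8,64],[579.6,-7.8,44],[579.6,-17.8,44],[572.6,45,64],[586,45,64],[579.7,-7.8,74]],V))
E
```

```text
[[318.5 175.5]
 [318.5 176. ]
 [318.9 332.2]
 [318.9 318.8]
 [318.7 330.3]
 [309.9 262.2]
 [329.8 262.5]
 [319.  339.7]]
```

View pics/w8c.png

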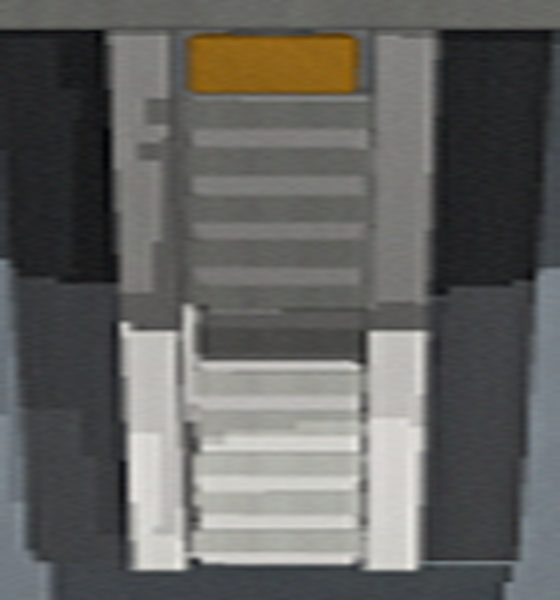

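Emit:
carry_out --plan '[{"travel": [-1,30,0],"dr": [0,0,0]},{"travel": [-2,70,0],"dr": [0,0,0]},{"travel": [-3,105,0],"dr": [0,0,0]},{"travel": [-3,122,0],"dr": [0,0,0]},{"travel": [-3,122,-20],"dr": [0,0,0]},{"travel": [-3,122,-45],"dr": [0,0,0]},{"travel": [-3,122,-60],"dr": [0,0,0]},{"travel": [-3,122,-62],"dr": [0,0,0]},{"travel": [-3,122,-62],"dr": [0,0,0]}]' --hand 0

```text
clock: 16.5
eef_pos: [575.2, 172.2, 77.9]
eef_rot: [0.0, 1.0, 0.01, -0.001]
contact_force: [-0.4, 0.3, -0.1]
width: 0.2
```

```bash
python3 look.py w9; python3 - <<'E'
from h import *
s=env.camera('side');save(s,'s9');im=cv2.imread('pics/s9.png');cv2.imwrite('pics/s9c.png',cv2.resize(im[90:250,200:380],None,fx=4,fy=3.7,interpolation=cv2.INTER_CUBIC))
E
```

```text
16.5 [575.1967 172.2147  77.8568] yaw 1.0975567245159839 [ 0.0001  1.      0.0096 -0.0006] 0.17762313904823238 [-0.3709  0.29   -0.1134] [ 0.0264  0.0109 -0.0235]
```

View pics/s9c.png

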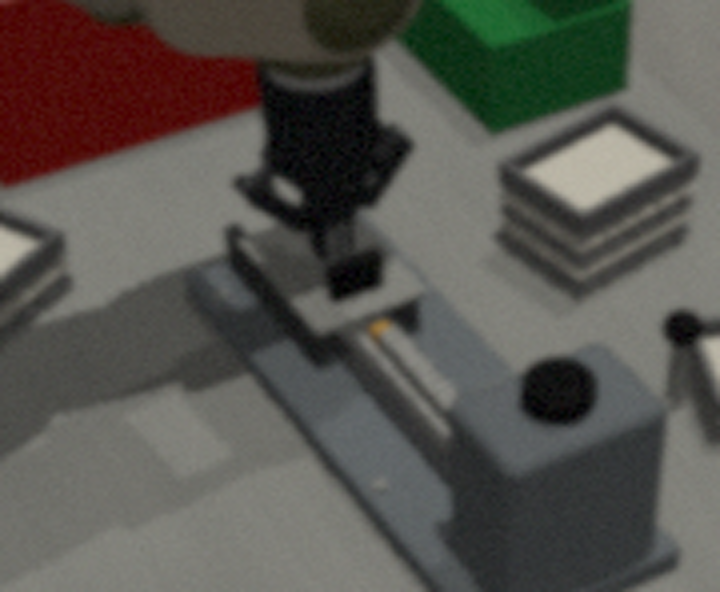

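Emit:
carry_out --plan '[{"travel": [0.1,-6,0],"dr": [0,0,0]},{"travel": [0.2,-11,0],"dr": [0,0,0]},{"travel": [0.3,-15,0],"dr": [0,0,0]},{"travel": [0.4,-19,0],"dr": [0,0,0]},{"travel": [0.5,-24,0],"dr": [0,0,0]},{"travel": [0.6,-30,0],"dr": [0,0,0]},{"travel": [0.7,-36,0],"dr": [0,0,0]},{"travel": [0.8,-42,0],"dr": [0,0,0]},{"travel": [1,-48,0],"dr": [0,0,0]},{"travel": [1.1,-54,0],"dr": [0,0,0]}]'

```text
clock: 17.6
eef_pos: [576.4, 118.1, 78.2]
eef_rot: [-0.0, 1.0, 0.01, 0.0]
contact_force: [1.2, 2.9, 3.4]
width: 0.1
```

Emit:
carry_out --plan '[{"travel": [0.1,-6,0],"dr": [0,0,0]},{"travel": [0.2,-12,0],"dr": [0,0,0]},{"travel": [0.4,-18,0],"dr": [0,0,0]},{"travel": [0.5,-24,0],"dr": [0,0,0]},{"travel": [0.6,-29,0],"dr": [0,0,0]},{"travel": [0.7,-34,0],"dr": [0,0,0]},{"travel": [0.7,-38,0],"dr": [0,0,0]},{"travel": [0.8,-38,0],"dr": [0,0,0]}]'

```text
clock: 18.4
eef_pos: [576.9, 79.8, 78.0]
eef_rot: [0.0, 1.0, 0.01, -0.0]
contact_force: [0.2, -0.0, -0.1]
width: -0.2
```

Emit:
carry_out --plan '[{"travel": [0,-1.5,0],"dr": [0,0,0]},{"travel": [0,-3,0],"dr": [0,0,0]},{"travel": [0.1,-4.5,0],"dr": [0,0,0]},{"travel": [0.1,-6,0],"dr": [0,0,0]}]'

```text
clock: 18.8
eef_pos: [576.8, 78.1, 78.1]
eef_rot: [-0.003, 1.0, 0.01, -0.0]
contact_force: [1.0, 26.4, 0.8]
width: 0.2
```

Emit:
carry_out --plan '[{"travel": [0,-1,0],"dr": [0,0,0]},{"travel": [0,-2,0],"dr": [0,0,0]},{"travel": [0,-3,0],"dr": [0,0,0]}]'

```text
clock: 19.1
eef_pos: [576.8, 78.0, 78.1]
eef_rot: [-0.006, 1.0, 0.01, 0.0]
contact_force: [2.1, 39.5, 1.5]
width: 0.1
```

```bash
python3 look.py w10; python3 - <<'E'
from h import *
s=env.camera('side');save(s,'s10');im=cv2.imread('pics/s10.png');cv2.imwrite('pics/s10c.png',cv2.resize(im[90:250,200:380],None,fx=4,fy=3.7,interpolation=cv2.INTER_CUBIC))
E
```

```text
19.1 [576.7544  78.0057  78.0884] yaw 1.177840337007529 [-0.0056  0.9999  0.0103  0.0002] 0.1341484154274681 [ 2.1125 39.5034  1.4624] [ 6.1497 -0.5072  0.0364]
```

View pics/s10c.png

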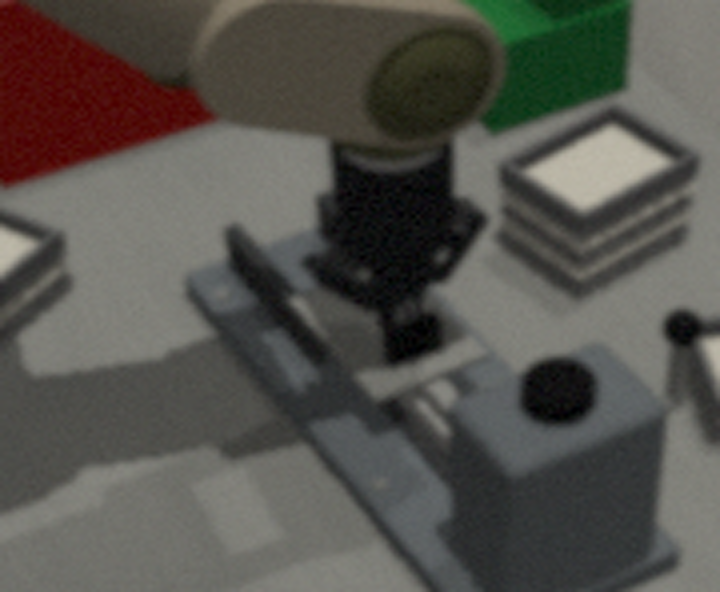

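Emit:
carry_out --plan '[{"travel": [0,6,0],"dr": [0,0,0]},{"travel": [0,15,0],"dr": [0,0,0]},{"travel": [0,25,0],"dr": [0,0,0]},{"travel": [0,32,15],"dr": [0,0,0]},{"travel": [0,40,50],"dr": [0,0,0]},{"travel": [0,40,80],"dr": [0,0,0]},{"travel": [0,40,90],"dr": [0,0,0]},{"travel": [0,40,90],"dr": [0,0,0]}]'

```text
clock: 20.0
eef_pos: [577.6, 111.6, 169.2]
eef_rot: [0.0, 1.0, 0.01, 0.001]
contact_force: [-0.8, 0.3, -0.9]
width: -0.1
```

```bash
python3 look.py w11; python3 - <<'E'
from h import *
s=env.camera('top');save(s,'t11');im=cv2.imread('pics/t11.png');cv2.imwrite('pics/t11c.png',cv2.resize(im[180:265,180:350],None,fx=4.7,fy=4.7,interpolation=cv2.INTER_CUBIC))
print([(d['centre'],d['conf']) for d in env.pinpoint(s,'cover_tab')])
E
```

```text
20.0 [577.5818 111.5933 169.1725] yaw 1.110783455508869 [0.0002 1.     0.0097 0.0012] -0.14554763014821995 [-0.8453  0.2586 -0.8512] [0.042  0.0408 0.0489]
[([576.6, 59.2, 100.8], 0.93)]
```

View pics/w11.png

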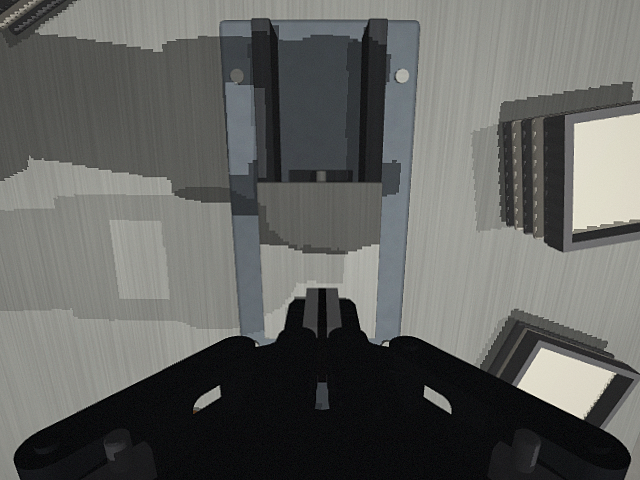

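View pics/t11c.png

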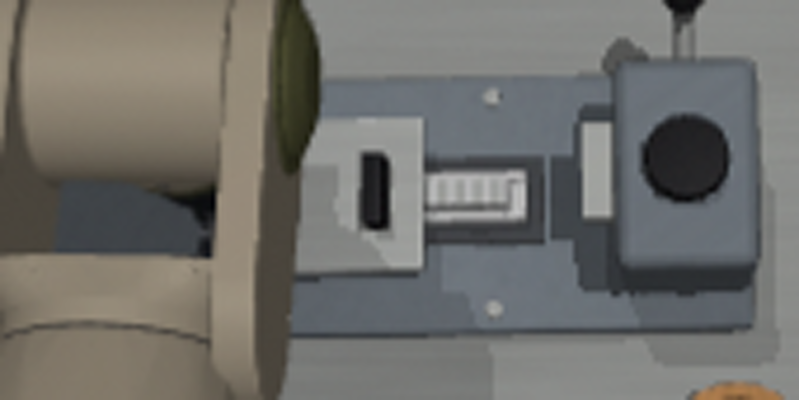

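```bash
python3 - <<'E'
from h import *
np.set_printoptions(precision=1,suppress=True)
t=env.camera('top')
def P(c,z): return unproj(t,np.array(c)/4.7+[180,180]-0.5+0.5/4.7,z)
print('before front',P([[284,125],[284,272]],72),'after',P([[424,118],[424,268]],72))
print('tab top before',P([[218,155],[248,155]],102),'after',P([[360,153],[390,153]],102))
print('strip end',P([[513,190]],64),'walls end',P([[527,170]],50))
V=np.load('w11V.npy');V1=np.load('w1V.npy');wr=env.camera('wrist')
print('plate back', unproj(wr,[[258,182],[381,182]],72,V),'front w1',unproj(wr,[[260,178],[397,178]],72,V1))
E
```

```text
before front [[614.7 115.7  72. ]
 [531.8 114.1  72. ]] after [[618.6  37.2  72. ]
 [534.1  36.1  72. ]]
tab top before [[593.2 146.5 102. ]
 [593.1 130.  102. ]] after [[594.2  68.6 102. ]
 [594.2  52.1 102. ]]
strip end [[579.  -12.5  64. ]] walls end [[592.3 -19.4  50. ]]
plate back [[533.8 157.   72. ]
 [617.3 158.6  72. ]] front w1 [[532.8 116.1  72. ]
 [618.1 116.2  72. ]]
```

```bash
python3 - <<'E'
from h import *
np.set_printoptions(precision=1,suppress=True)
g=cv2.imread('pics/w8.png').mean(2)
wr=env.camera('wrist');V=np.load('w8V.npy')
for r in (325,318,300,285,270,215,200,185): print(r,list(zip(range(296,346),g[r-1:r+2,296:346].mean(0).astype(int))))
for y in (-5,0,10,20,35,70,85,95):
  a=[]
  for z in (64,68,72): q=proj(wr,[[572.6,y,z],[586.6,y,z]],V);a+= [q[0,1],q[1,0]-q[0,0]]
  print(y,np.array(a))
E
```

```text
325 [(296, np.int64(65)), (297, np.int64(67)), (298, np.int64(68)), (299, np.int64(65)), (300, np.int64(51)), (301, np.int64(133)), (302, np.int64(201)), (303, np.int64(207)), (304, np.int64(206)), (305, np.int64(205)), (306, np.int64(207)), (307, np.int64(205)), (308, np.int64(116)), (309, np.int64(169)), (310, np.int64(174)), (311, np.int64(170)), (312, np.int64(173)), (313, np.int64(169)), (314, np.int64(167)), (315, np.int64(166)), (316, np.int64(163)), (317, np.int64(166)), (318, np.int64(169)), (319, np.int64(168)), (320, np.int64(172)), (321, np.int64(168)), (322, np.int64(167)), (323, np.int64(164)), (324, np.int64(166)), (325, np.int64(167)), (326, np.int64(168)), (327, np.int64(167)), (328, np.int64(170)), (329, np.int64(171)), (330, np.int64(152)), (331, np.int64(199)), (332, np.int64(205)), (333, np.int64(204)), (334, np.int64(203)), (335, np.int64(207)), (336, np.int64(218)), (337, np.int64(125)), (338, np.int64(62)), (339, np.int64(58)), (340, np.int64(61)), (341, np.int64(63)), (342, np.int64(63)), (343, np.int64(65)), (344, np.int64(66)), (345, np.int64(64))]
318 [(29
[... 7192 characters left out ...]
4(97)), (329, np.int64(100)), (330, np.int64(102)), (331, np.int64(95)), (332, np.int64(122)), (333, np.int64(124)), (334, np.int64(123)), (335, np.int64(126)), (336, np.int64(125)), (337, np.int64(126)), (338, np.int64(137)), (339, np.int64(60)), (340, np.int64(30)), (341, np.int64(34)), (342, np.int64(36)), (343, np.int64(37)), (344, np.int64(36)), (345, np.int64(34))]
-5 [328.6  19.6 331.5  19.9 334.4  20.3]
0 [322.3  19.8 325.1  20.1 328.   20.4]
10 [309.5  20.  312.1  20.3 314.9  20.6]
20 [296.4  20.2 298.9  20.5 301.4  20.9]
35 [276.1  20.6 278.3  20.9 280.6  21.3]
70 [225.9  21.5 227.3  21.8 228.8  22.2]
85 [203.1  21.8 204.1  22.2 205.2  22.6]
95 [187.4  22.1 188.2  22.5 189.   22.9]
```

```bash
python3 - <<'E'
from h import *
s=env.camera('side');save(s,'s11');im=cv2.imread('pics/s11.png')
u=proj(s,[[579,15,60]])[0].astype(int);print(u)
cv2.imwrite('pics/s11c.png',cv2.resize(im[u[1]-35:u[1]+35,u[0]-45:u[0]+45],None,fx=8,fy=8,interpolation=cv2.INTER_CUBIC))
E
```

```text
[312 199]
```

View pics/s11c.png

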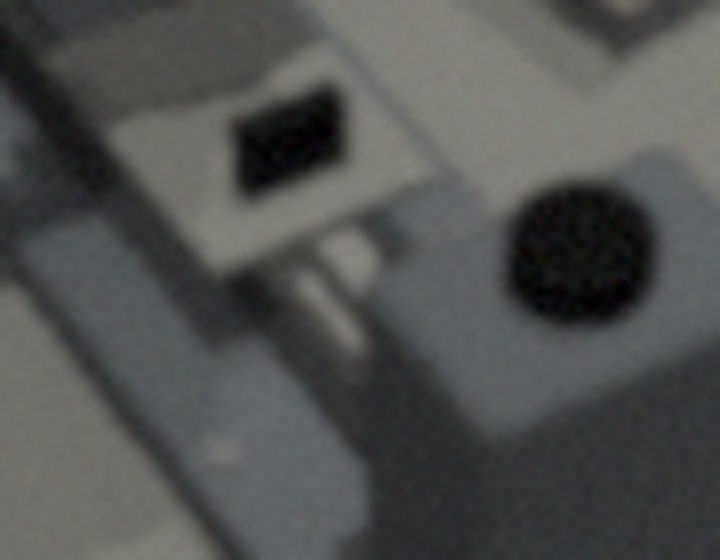

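Emit:
carry_out --plan '[{"travel": [0,-25,0],"dr": [0,0,0]},{"travel": [1,-65,0],"dr": [0,0,0]},{"travel": [2,-95,-5],"dr": [0,0,0]},{"travel": [2,-101,-30],"dr": [0,0,0]},{"travel": [2,-101,-60],"dr": [0,0,0]},{"travel": [2,-101,-80],"dr": [0,0,0]},{"travel": [2,-101,-85],"dr": [0,0,0]},{"travel": [2,-101,-85],"dr": [0,0,0]}]'

```text
clock: 21.15
eef_pos: [579.1, 10.6, 82.8]
eef_rot: [-0.0, 1.0, 0.01, -0.001]
contact_force: [0.2, -0.1, 0.1]
width: -0.2
```

```bash
python3 look.py w12
```

```text
21.15 [579.0646  10.6246  82.7778] yaw 1.1200322072232494 [-0.0001  1.      0.0098 -0.0007] -0.15445213187266554 [ 0.2146 -0.149   0.084 ] [ 0.034  -0.0161  0.047 ]
```

View pics/w12.png

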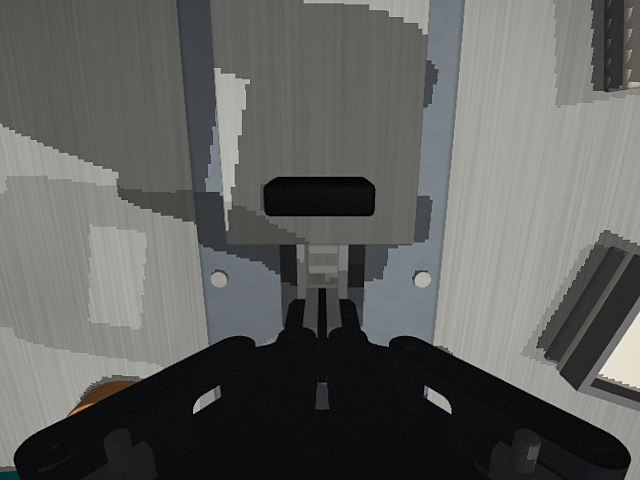

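Emit:
carry_out --plan '[{"travel": [0,0,-5],"dr": [0,0,0]},{"travel": [0,0,-9],"dr": [0,0,0]},{"travel": [0,0,-9],"dr": [0,0,0]}]'

```text
clock: 21.5
eef_pos: [579.1, 10.7, 74.1]
eef_rot: [-0.0, 1.0, 0.01, -0.0]
contact_force: [0.4, 0.3, -0.2]
width: 0.2
```

Emit:
carry_out --plan '[{"travel": [0,0,-1.5],"dr": [0,0,0]},{"travel": [0,0,-3],"dr": [0,0,0]},{"travel": [0,0,-3],"dr": [0,0,0]}]'

```text
clock: 21.8
eef_pos: [579.1, 10.6, 71.1]
eef_rot: [-0.0, 1.0, 0.01, -0.0]
contact_force: [-0.9, 0.7, 0.0]
width: 0.3
```

Emit:
carry_out --plan '[{"travel": [0,0,-1],"dr": [0,0,0]},{"travel": [0,0,-2],"dr": [0,0,0]},{"travel": [0,0,-3],"dr": [0,0,0]},{"travel": [0,0,-3],"dr": [0,0,0]}]'

```text
clock: 22.2
eef_pos: [579.1, 10.6, 68.1]
eef_rot: [-0.0, 1.0, 0.01, -0.0]
contact_force: [-0.2, 0.2, -0.1]
width: 0.1
```

Emit:
carry_out --plan '[{"travel": [0,0,-1],"dr": [0,0,0]},{"travel": [0,0,-2],"dr": [0,0,0]},{"travel": [0,0,-2],"dr": [0,0,0]}]'

```text
clock: 22.5
eef_pos: [579.1, 10.6, 66.1]
eef_rot: [-0.0, 1.0, 0.01, -0.0]
contact_force: [-0.2, -0.2, -1.1]
width: -0.2
```

Emit:
carry_out --plan '[{"travel": [0,0,-0.8],"dr": [0,0,0]},{"travel": [0,0,-1.6],"dr": [0,0,0]},{"travel": [0,0,-1.6],"dr": [0,0,0]}]'

```text
clock: 22.8
eef_pos: [579.1, 10.6, 64.5]
eef_rot: [-0.0, 1.0, 0.01, -0.0]
contact_force: [-0.0, -0.8, -0.4]
width: 0.0
```

```bash
python3 - <<'E'
from h import *
np.set_printoptions(precision=1,suppress=True)
wr=env.camera('wrist')
for n,pts in (('w1',[[262,178],[395,178]]),('w4',[[235,110.5],[408,110.5]]),('w8',[[244,154.5],[389,154.5]]),('w12',[[228,244.5],[412,244.5]])):
    V=np.load(n+'V.npy');print(n,unproj(wr,pts,72,V)[:,:2])
V=np.load('w1V.npy')
print('tab bottom? w1', unproj(wr,[[331,124],[331,148]],102,V)[:,1])
V=np.load('w12V.npy');print('tab w12', unproj(wr,[[320,178],[320,186]],102,V)[:,1],unproj(wr,[[320,216]],102,V)[:,1])
im=cv2.imread('pics/w12.png');cv2.imwrite('pics/w12c.png',cv2.resize(im[160:345,200:445],None,fx=3.2,fy=3.2,interpolation=cv2.INTER_CUBIC))
E
```

```text
w1 [[534.1 116.1]
 [616.9 116.2]]
w4 [[534.3 115.3]
 [618.6 116.9]]
w8 [[532.8 114.8]
 [619.3 116.5]]
w12 [[535.9  36.8]
 [619.9  38.5]]
tab bottom? w1 [146.5 134.5]
tab w12 [70.4 67.6] [56.9]
```

View pics/w12c.png

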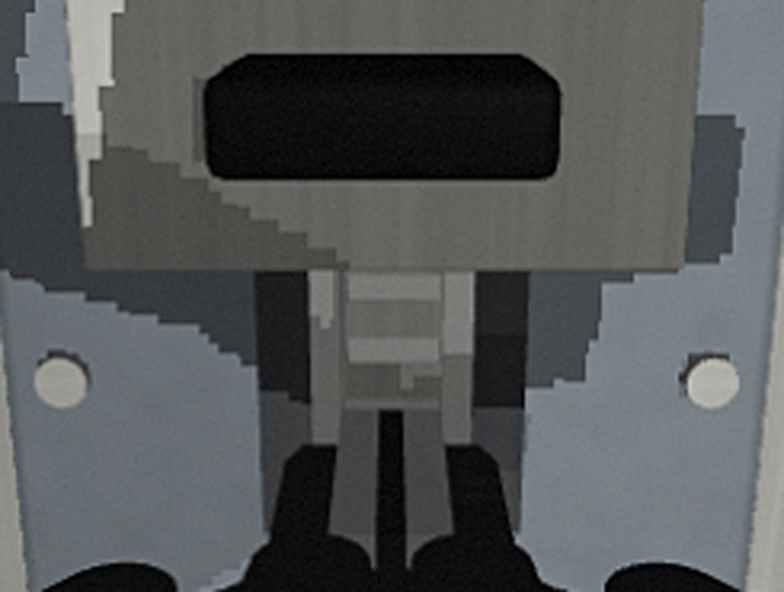

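Emit:
carry_out --plan '[{"travel": [0,0,-0.5],"dr": [0,0,0]},{"travel": [0,0,-1],"dr": [0,0,0]},{"travel": [0,0,-1],"dr": [0,0,0]}]'

```text
clock: 23.15
eef_pos: [579.4, 10.6, 64.0]
eef_rot: [0.0, 1.0, 0.01, 0.0]
contact_force: [-0.6, -0.7, 4.8]
width: -0.2
```

Emit:
carry_out --plan '[{"travel": [0,0,15],"dr": [0,0,0]},{"travel": [0,0,50],"dr": [0,0,0]},{"travel": [0,25,65],"dr": [0,0,0]},{"travel": [-1,60,65],"dr": [0,0,0]},{"travel": [-2,84,60],"dr": [0,0,0]},{"travel": [-2,84,35],"dr": [0,0,0]},{"travel": [-2,84,18],"dr": [0,0,0]},{"travel": [-2,84,14],"dr": [0,0,0]},{"travel": [-2,84,14],"dr": [0,0,0]}]'

```text
clock: 24.05
eef_pos: [577.1, 94.5, 77.3]
eef_rot: [-0.0, 1.0, 0.01, -0.001]
contact_force: [-0.5, -0.3, 0.1]
width: -0.0
```

Emit:
carry_out --plan '[{"travel": [0,-4,0],"dr": [0,0,0]},{"travel": [0,-8,0],"dr": [0,0,0]},{"travel": [0.1,-12,0],"dr": [0,0,0]},{"travel": [0.2,-16,0],"dr": [0,0,0]},{"travel": [0.2,-18,0],"dr": [0,0,0]},{"travel": [0.2,-19,0],"dr": [0,0,0]}]'

```text
clock: 24.65
eef_pos: [577.6, 78.2, 78.1]
eef_rot: [-0.003, 1.0, 0.01, 0.001]
contact_force: [1.5, 20.8, 2.1]
width: -0.3
```

Emit:
carry_out --plan '[{"travel": [0,8,0],"dr": [0,0,0]},{"travel": [0,15,5],"dr": [0,0,0]},{"travel": [0,15,35],"dr": [0,0,0]},{"travel": [0,10,48],"dr": [0,0,0]},{"travel": [0.3,-15,48],"dr": [0,0,0]},{"travel": [0.6,-38,46],"dr": [0,0,0]},{"travel": [0.6,-39,25],"dr": [0,0,0]},{"travel": [0.6,-39,6],"dr": [0,0,0]},{"travel": [0.6,-39,3],"dr": [0,0,0]},{"travel": [0.6,-39,3],"dr": [0,0,0]}]'

```text
clock: 25.65
eef_pos: [578.0, 36.3, 80.6]
eef_rot: [0.0, 1.0, 0.01, -0.0]
contact_force: [0.2, -0.3, 0.9]
width: 0.0
```

Emit:
carry_out --plan '[{"travel": [0,5,0],"dr": [0,0,0]},{"travel": [-0.1,11,0],"dr": [0,0,0]},{"travel": [-0.3,18,0],"dr": [0,0,0]},{"travel": [-0.4,26,0],"dr": [0,0,0]},{"travel": [-0.6,34,0],"dr": [0,0,0]},{"travel": [-0.8,42,0],"dr": [0,0,0]},{"travel": [-0.9,50,0],"dr": [0,0,0]},{"travel": [-1.1,58,0],"dr": [0,0,0]},{"travel": [-1.2,66,0],"dr": [0,0,0]},{"travel": [-1.4,74,0],"dr": [0,0,0]}]'

```text
clock: 26.65
eef_pos: [576.6, 111.3, 80.6]
eef_rot: [0.0, 1.0, 0.01, 0.0]
contact_force: [1.7, -2.9, 1.7]
width: 0.3
```

Emit:
carry_out --plan '[{"travel": [-0.1,4,0],"dr": [0,0,0]},{"travel": [-0.2,8,0],"dr": [0,0,0]},{"travel": [-0.2,11,0],"dr": [0,0,0]},{"travel": [-0.3,13,0],"dr": [0,0,0]},{"travel": [-0.3,15,0],"dr": [0,0,0]},{"travel": [-0.3,16,0],"dr": [0,0,0]}]'

```text
clock: 27.25
eef_pos: [576.2, 126.7, 80.6]
eef_rot: [-0.0, 1.0, 0.01, -0.0]
contact_force: [-0.7, -3.6, 1.8]
width: 0.1
```

Emit:
carry_out --plan '[{"travel": [0,2,0],"dr": [0,0,0]},{"travel": [-0.1,4,0],"dr": [0,0,0]},{"travel": [-0.1,6,0],"dr": [0,0,0]},{"travel": [-0.1,7,0],"dr": [0,0,0]},{"travel": [-0.1,8,0],"dr": [0,0,0]}]'

```text
clock: 27.75
eef_pos: [576.1, 134.4, 80.6]
eef_rot: [0.0, 1.0, 0.01, -0.0]
contact_force: [-0.5, -7.8, 2.2]
width: -0.3
```

Emit:
carry_out --plan '[{"travel": [0,0.7,0],"dr": [0,0,0]},{"travel": [0,1.2,0],"dr": [0,0,0]},{"travel": [0,1.2,0],"dr": [0,0,0]}]'

```text
clock: 28.05
eef_pos: [576.1, 134.4, 80.6]
eef_rot: [0.001, 1.0, 0.01, -0.0]
contact_force: [-0.0, -11.4, 1.2]
width: 0.6
```

```bash
python3 look.py w13; python3 - <<'E'
import cv2
im=cv2.imread('pics/w13.png');cv2.imwrite('pics/w13c.png',im)
E
```

```text
28.05 [576.0705 134.367   80.5651] yaw 1.110242990942004 [ 0.0013  1.      0.0097 -0.0004] 0.6302235918195493 [ -0.0483 -11.4343   1.2165] [-1.676   0.0487  0.0311]
```

View pics/w13.png

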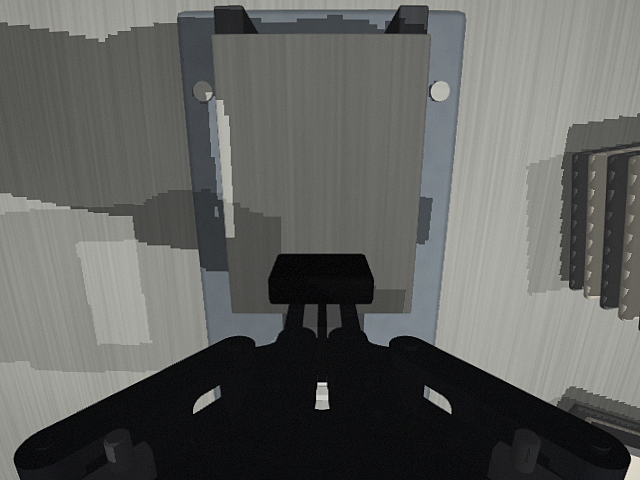

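Emit:
carry_out --plan '[{"travel": [0,-6,0],"dr": [0,0,0]},{"travel": [0,-6,25],"dr": [0,0,0]},{"travel": [0,-4,42],"dr": [0,0,0]},{"travel": [0,20,42],"dr": [0,0,0]},{"travel": [-0.5,43,42],"dr": [0,0,0]},{"travel": [-0.5,44,20],"dr": [0,0,0]},{"travel": [-0.5,44,0],"dr": [0,0,0]},{"travel": [-0.5,44,-3],"dr": [0,0,0]},{"travel": [-0.5,44,-3],"dr": [0,0,0]}]'

```text
clock: 29.0
eef_pos: [575.4, 179.9, 77.4]
eef_rot: [-0.0, 1.0, 0.01, -0.001]
contact_force: [-0.6, 0.6, -0.0]
width: 0.2
```

Emit:
carry_out --plan '[{"travel": [0,-5,0],"dr": [0,0,0]},{"travel": [0.2,-11,0],"dr": [0,0,0]},{"travel": [0.3,-18,0],"dr": [0,0,0]},{"travel": [0.5,-26,0],"dr": [0,0,0]},{"travel": [0.7,-34,0],"dr": [0,0,0]},{"travel": [0.8,-42,0],"dr": [0,0,0]},{"travel": [1,-50,0],"dr": [0,0,0]},{"travel": [1.1,-58,0],"dr": [0,0,0]},{"travel": [1.3,-66,0],"dr": [0,0,0]},{"travel": [1.5,-74,0],"dr": [0,0,0]}]'

```text
clock: 30.0
eef_pos: [577.2, 105.1, 77.6]
eef_rot: [-0.0, 1.0, 0.01, -0.0]
contact_force: [1.2, 3.6, 2.0]
width: -0.2
```

Emit:
carry_out --plan '[{"travel": [0.1,-6,0],"dr": [0,0,0]},{"travel": [0.2,-12,0],"dr": [0,0,0]},{"travel": [0.3,-18,0],"dr": [0,0,0]},{"travel": [0.4,-22,0],"dr": [0,0,0]},{"travel": [0.5,-25,0],"dr": [0,0,0]},{"travel": [0.5,-27,0],"dr": [0,0,0]},{"travel": [0.5,-28,0],"dr": [0,0,0]},{"travel": [0.5,-28.5,0],"dr": [0,0,0]},{"travel": [0.5,-28.5,0],"dr": [0,0,0]}]'

```text
clock: 30.9
eef_pos: [577.7, 78.3, 77.6]
eef_rot: [-0.001, 1.0, 0.01, 0.0]
contact_force: [1.5, 7.0, 1.7]
width: -0.1
```

Emit:
carry_out --plan '[{"travel": [0,-1,0],"dr": [0,0,0]},{"travel": [0,-2,0],"dr": [0,0,0]},{"travel": [0,-2,0],"dr": [0,0,0]}]'

```text
clock: 31.2
eef_pos: [577.7, 78.2, 77.7]
eef_rot: [-0.002, 1.0, 0.01, 0.0]
contact_force: [3.1, 18.2, 2.7]
width: 0.1
```

Emit:
carry_out --plan '[{"travel": [0,5,0],"dr": [0,0,0]},{"travel": [0,15,0],"dr": [0,0,0]},{"travel": [0,25,10],"dr": [0,0,0]},{"travel": [0,30,45],"dr": [0,0,0]},{"travel": [0,40,90],"dr": [0,0,0]},{"travel": [-20,70,130],"dr": [0,0,0]},{"travel": [-50,110,150],"dr": [0,0,0]},{"travel": [-80,145,150],"dr": [0,0,0]},{"travel": [-100,165,150],"dr": [0,0,0]},{"travel": [-100,165,150],"dr": [0,0,0]}]'

```text
clock: 32.2
eef_pos: [474.9, 243.0, 228.9]
eef_rot: [-0.0, 1.0, 0.012, 0.0]
contact_force: [0.6, -0.2, -0.8]
width: 0.0
```

```bash
python3 - <<'E'
from h import *
np.set_printoptions(precision=1,suppress=True)
print(env.state()['clock'],env.state()['eef_pos'])
t=env.camera('top');save(t,'t14');im=cv2.imread('pics/t14.png');cv2.imwrite('pics/t14c.png',cv2.resize(im[180:265,180:350],None,fx=4.7,fy=4.7,interpolation=cv2.INTER_CUBIC))
print([(d['centre'],d['conf']) for d in env.pinpoint(t,'cover_tab')])
E
```

```text
32.2 [474.9 243.  228.9]
[([580.0, 60.4, 100.7], 0.62)]
```

View pics/t14c.png

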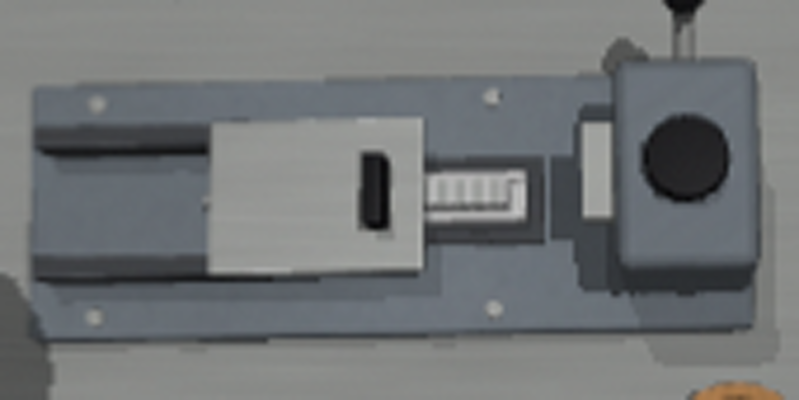

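View pics/t14.png

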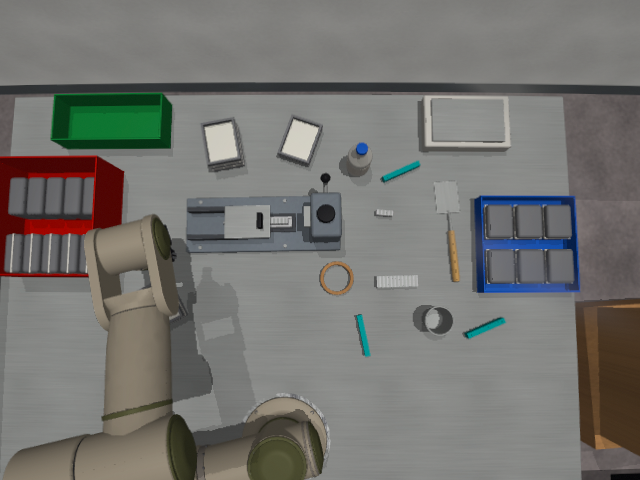

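```bash
python3 -c "
from bench import env
s=env.state();print(s['clock'],s['contact_force']);print(env.job_done())"
```

```text
32.3 [ 0.30657951 -0.15101387  0.05465621]
the job is handed in; nothing more can be done
None
```

The 110 × 14 mm strip is loaded flat behind the nose sill and the cover rail is shut to its hard stop. I handed the job in at about 32 s of robot time. The stub, the wide strip, the turquoise look-alikes and the bystanders show in their original places in the last top picture.

- **Loading:** I measured the channel with the wrist camera and lowered the strip between the walls without touching them. I pushed the follower back about 17 mm (peak 8.4 N) and set the strip down with about 5 N.
- **Seating check:** I touched the top of the strip with the fingertips and felt it at 64.0 mm, the height for a strip lying flat on the floor.
- **Cover travel disagreed at first:** The first push stopped after about 78 mm, not 90 mm. I let the force there reach 39.5 N, just under the 40 N limit for the arm or gripper's body.
- **How I resolved it:** I slid the cover back to its rear stop and found it had started about 12 mm forward of fully back. The distance between the two stops is about 90 mm. I then pushed it shut again to the same front stop (TCP y about 78.2 mm, 18 N), so the cover was opened and closed a second time.

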